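# Stow the stamp in the roll-top store

### The arm

A 6-joint arm with a two-finger parallel gripper is mounted at the origin on the work surface. World frame = base frame: x ahead of the robot, y to its left, z up, the work surface at z = 0. Lengths are in m, angles in degrees, forces in N, time in s.
With the tool pointing down it reaches from about 0.35 to 0.875 m from the base axis. Payload 4.2 kg.
Tool frame: the origin (TCP) lies midway between the tips of the shut fingers; the grasp point (between the pads) lies 19 mm behind it; z points along the fingers, y is the direction in which the jaws open and shut (so a half turn about z gives the same grasp; the last joint's range is limited). The gripper opens to 87 mm and grips with 3 to 60 N. Pads are 19 mm wide; open, the fingers measure 117 mm over their backs; the gripper's body (75 mm by 190 mm) begins 51 mm behind the grasp point.
Start: joints at [14.817, 22.042, 0.453, 0, -68.411, -14.817], TCP at [0.625, 0, 0.223] pointing down, gripper open.
Joint ranges: [-179.83, 179.83], [-69.29, 118.12], [-61.27, 80.66], [-181.25, 117.63], [-171.15, -9.14], [-177.46, 177.46]. Speed limits (degrees/s): [159.86, 159.86, 180, 180, 180, 180].

### API

Orientations are given as a 3x3 rotation matrix whose columns are the frame's x, y, z axes.
In Python, from station import sense, capture, finish_job gives the robot as it stands. The module is installed in compiled form; this text tells all that it offers.
- The arm moves only by the shell command python3 -m jog 'ROWS' [OPENING]. ROWS is JSON, a list of rows, each a list of 6 numbers: the shift along the tool's x, y, z in cm, then the turn, a rotation vector about the tool's x, y, z in degrees. In form: [[dx, dy, dz, wx, wy, wz], ...]. A call has exactly 5 rows; each row shifts and turns the commanded pose from where the row before left it, along the tool's axes as they then stand; what a row does not reach is not made up. A row lasts 1/12 s, in which the tool goes at most 41.7 mm and 7.16 degrees, less where a joint would pass 70% of its speed; a pose out of reach is approached as far as the arm can. A call is refused whole if a number of a shift passes 4.17 or a number of a turn 7.16, either way. A call with a gripper value outside its range is refused whole. OPENING is the finger opening in cm, from 0 to 8.7, set as the call begins (- or left out, the last holds). The fingers move at their own pace and stop on an object; the grip force is fixed at half the most. Time passes only in rows, so rows that do not move let the fingers close, or fill a call up. It gives the time, the measured TCP pose, the force and the opening at its end, in the units of the state.
- sense(): the state, without advancing time (a new reading comes with each control period).
- capture(name): name is "scene" or "side" or "wrist"; returns a dict with "frame" (480x640x3 uint8, red, green, blue), "fx", "fy", "cx", "cy" (pixels), "world_to_cam" (4x4, takes a point from world to camera coordinates). Camera axes: x right, y up, looking along -z (the intrinsics and any distortion apply to the point x, -y, -z); pixel columns grow to the right and rows downward; lengths in m; the calibration is good to about 2 mm. A picture is of the moment at which its call begins. There is no depth.
- finish_job(): hands the job in, once; it reports no verdict.
The state is a dict: "time_s": time; "joints": joint angles; "joint_velocities": joint speeds; "effort": joint torques, N m; "tcp_pos": TCP position; "ee_rot": TCP orientation; "wrist_force": force on the tool from outside, world axes, zero at the start; "moment": the same for the moment, N m; "gripper_width": opening from 0.0 (shut) to 1.0 (fully open).
Only numpy, scipy, OpenCV 4.12 (cv2) and the standard library are available. Lean on these libraries where they do the work, as an engineer would, in place of code of your own. Each camera call takes 0.05 s, during which the arm holds its last target.

### The job

Roll the slatted tambour door of the wooden desk store all the way open, stand the red and black stamp upright in the middle of the red pad, in the one empty bay inside, let it go, and then roll the door fully shut again. Do not disturb anything else on the desk or in the other bays.

Things in the scene. Friction and masses are not known exactly. Their poses are not given: they have to be found in the camera images.
- store_mouth (a point): Wooden desk store with a round roll-top tambour (slatted) door, fixed; 244 long (its x, the way the door rolls to open), 250 wide (y), 194 high. Point: mid floor of the middle bay, 90 mm above the desk; z up. Three bays across y, centres at y = -68, 0, 68 from it; each 62 clear across y, 93 along x (-44 to 49); dividers 32 high, behind them a partition 45 high.
- hood_edge (a point): Edge of the fixed round hood under which the open door parks: middle of its edge, upper face, 166 mm above the desk, 99 mm along x from store_mouth. The side cheeks (10 thick, inner faces at y = -115 and 115) are round too, radius 139 mm about track_axis, top 194 above the desk. Fully open, the mouth is clear for about 145 mm along x.
- end_board (a point): Top of the fixed board (10 mm thick) at the end where the door shuts: middle of its upper edge, 144 mm above the desk, 85 mm along -x from store_mouth.
- track_axis (a point): Axis (along y, 55 mm above the desk) of the round track: the slats' mid-thickness runs on an arc of radius 130 mm about it, slats 8 thick, 242 long, 15 wide. The leading rail goes from a lean of 42 degrees towards -x (shut) over the top to 30 degrees towards x (fully open). Axes as store_mouth.
- tambour (a joint): Door position: angle in rad that the door has rolled round track_axis; 0 = fully shut, 1.257 = fully open (stop at each end). Moves with 1 to 4 N at the rib, stays where it is left. The lean of the leading rail from upright is 0.733 minus this (towards -x).
- pull (a point): Pull rib on the door's leading rail: a black rib 130 long (across y), 12 thick (along x), from 3 to 31 mm outward of the rail's mid-thickness. The point is its centre, 17 mm outward of it. Axes go with the rail: x the way it rolls to open, along the track; y across; z outward from the slats. Push its front face (towards x) to open, its rear face (towards -x) to shut.
- pad_top (a point): Red pad 56 x 54 mm and 3 thick that marks the empty bay, fixed to the bay's floor; the point is the centre of its upper face, 93 mm above the desk; axes as those of the store.
- stamp_mid (a point): Self-inking stamp, red top on a black foot, 70 high; the foot is 34 (its x) by 48 (y) and 26 high, the red top above it 30 by 44 and 44 high; about 0.12 kg. Starts standing on the desk. The point is at its centre, 35 above its underside; z up.
- ink_mid (a point): Ink bottle in one of the bays, 42 diameter, 62 high; the point is at its centre.
- gluestick_mid (a point): Glue stick standing in another bay, 31 diameter, 70 high; the point is at its centre.
- notes_mid (a point): Yellow block of notes next to the stamp, beyond one of its narrow ends (its y); 76 x 76 x 38; the point is at its centre.
- dropper_mid (a point): Black dropper bottle next to the stamp, beyond its other narrow end; 32 diameter, 82 high; the point is at its centre.
- mouse_mid (a point): Computer mouse, 105 x 60 x 30; the point is at its centre.
Things that resemble listed ones, but are neither listed nor needed, are in the scene too. Leave any turquoise or yellow look-alike of the part that bears stamp_mid alone.

How it is judged (in metres and radians):
On the way, in this order (a step that is already met when the one before it is completed fails the run):
1. the tambour door is rolled open, at least 1.05 rad of its 1.257 (value of joint tambour above 1.05 rad), for 0.2 s.
2. the stamp stands upright on the red pad, let go (horizontal distance between stamp_mid and pad_top below 0.016 m and height (world z) of stamp_mid below 0.134 m and angle between stamp_mid's own z axis and vertical below 0.1 rad and contact force between the fingers and stamp below 0.1 N), for 0.2 s.
At the end, for the whole second after the job is handed in: the door is shut (leading rail within 0.05 rad, 7 mm, of its end), and the stamp stands at rest on the red pad, upright (within 0.1 rad), its centre within 16 mm of the pad's centre seen from above (value of joint tambour below 0.05 rad and horizontal distance between stamp_mid and pad_top below 0.016 m and height (world z) of stamp_mid below 0.134 m and angle between stamp_mid's own z axis and vertical below 0.1 rad and linear speed of stamp below 0.02 m/s); the robot touches nothing.
It fails at once if the notes, the dropper bottle or the mouse was shoved or tipped (moved more than 30 mm) (distance of any of notes_mid, dropper_mid, mouse_mid from where it was at the start of the episode above 0.03 m).
It fails at once if the ink bottle or the glue stick in the other bays was moved more than 25 mm or tipped (distance of any of ink_mid, gluestick_mid from where it was at the start of the episode above 0.025 m or angle between any of ink_mid, gluestick_mid's own z axis and vertical above 0.5 rad).
It also fails if it takes over 72 s, if anything falls off the work surface, if the arm or the gripper's body presses on something with over 40 N, if the wrist force passes 120 N, or if a joint passes its speed limit or range.

## Working session

There is one attempt and no reset: what is moved stays moved. The work goes in short steps, Python scripts to look and compute and a shell command to move; the robot and the scene stay as the last step left them, time stands still between calls to the robot, and variables do not carry over. Pictures are saved under pics/ and viewed, and the job is handed in when it is done.

```bash
mkdir -p pics; ls
python3 - <<'E'
from station import sense,capture
import cv2,json
print(sense())
for n in ["scene","side","wrist"]:
    c=capture(n); cv2.imwrite(f"pics/{n}0.png",c["frame"][:,:,::-1]); print(n,c["fx"],c["fy"],c["cx"],c["cy"],c["world_to_cam"],[k for k in c])
E
```

```text
pics
{'time_s': 0.0, 'joints': array([ 1.48169394e+01,  2.20903823e+01,  3.77194066e-01, -2.95675640e-02,
       -6.84114487e+01, -1.48164881e+01]), 'joint_velocities': array([ 0.04210806, -0.06184794, -0.00588438, -0.02459148,  0.11417108,
       -0.07927764]), 'effort': array([ 5.69075401e-04, -3.90661991e+01,  1.87403029e+01,  4.22001421e+00,
        1.09914420e-02, -1.81494070e-04]), 'tcp_pos': array([6.24373027e-01, 1.96349046e-05, 2.21444451e-01]), 'ee_rot': array([[-1.82418062e-04, -9.99997507e-01, -2.22565828e-03],
       [-9.99999979e-01,  1.82624149e-04, -9.23930599e-05],
       [ 9.27992885e-05,  2.22564138e-03, -9.99997519e-01]]), 'wrist_force': array([ 0.13363718, -0.3531784 , -0.18154819]), 'moment': array([-0.0264531 ,  0.00189177,  0.03359653]), 'gripper_width': 0.9981791581546423}
scene 559.6760209752948 559.6760209752948 321.68547501047357 240.69285539602478 [[-0.38939034  0.92088069 -0.01881262  0.14951144]
 [-0.67722122 -0.27239683  0.68349937  0.28370689]
 [ 0.62429688  0.27888835  0.72970864 -1.70512858]
 [ 0.          0.          0.          1.        ]] ['frame', 'fx', 'fy', 'cx', 'cy', 'world_to_cam']
side 555.9961686878777 555.9961686878777 314.16578724671456 241.7204795121189 [[ 0.9985698  -0.05152695 -0.01425944 -0.50328487]
 [ 0.04106746  0.56848253  0.82166969 -0.14040256]
 [-0.03423189 -0.82108013  0.56978557 -1.47585667]
 [ 0.          0.          0.          1.        ]] ['frame', 'fx', 'fy', 'cx', 'cy', 'world_to_cam']
wrist 401.83807011470776 401.83807011470776 319.5733017315058 239.91687593416307 [[-0.99999695  0.00107541  0.00222148  0.62378333]
 [-0.00169204 -0.95398451 -0.29985112  0.03765144]
 [ 0.0017968  -0.29985396  0.95398342 -0.39199731]
 [ 0.          0.          0.          1.        ]] ['frame', 'fx', 'fy', 'cx', 'cy', 'world_to_cam']
```

View pics/scene0.png

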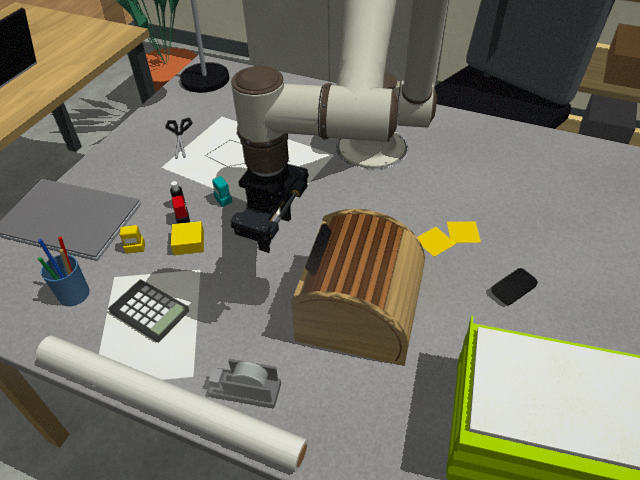

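View pics/side0.png

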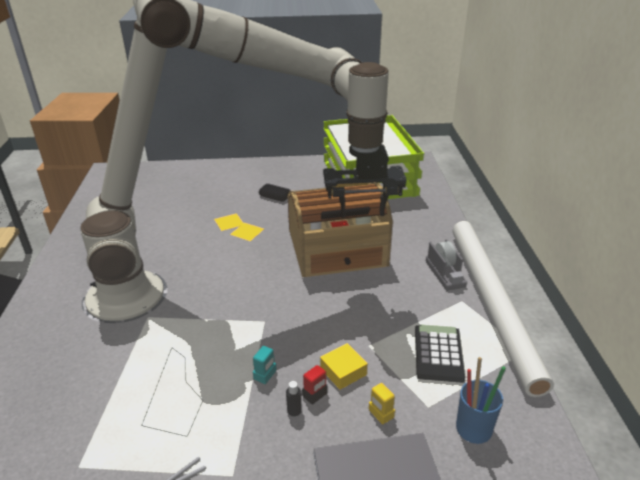

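View pics/wrist0.png

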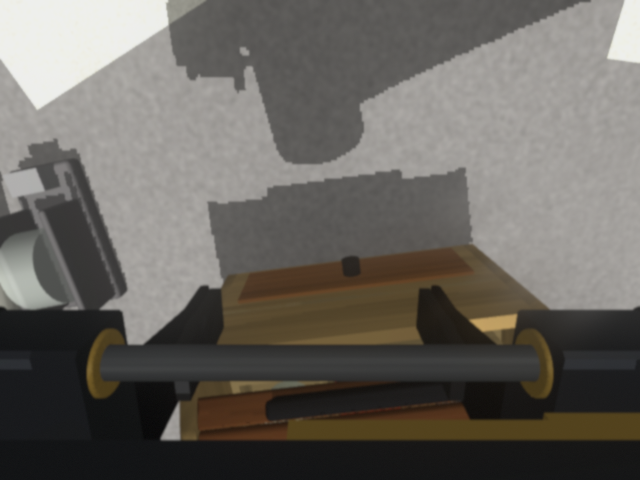

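Run:
```python
import cv2
s=cv2.imread("pics/scene0.png"); d=cv2.imread("pics/side0.png")
cv2.imwrite("pics/c1.png",cv2.resize(s[200:370,280:440],None,fx=4.5,fy=3.5*4.5/4.5,interpolation=2) if 0 else cv2.resize(s[200:370,280:440],None,fx=3.5,fy=3.5,interpolation=cv2.INTER_CUBIC))
cv2.imwrite("pics/c2.png",cv2.resize(d[160:280,270:410],None,fx=5,fy=5,interpolation=cv2.INTER_CUBIC))
cv2.imwrite("pics/c3.png",cv2.resize(d[330:430,240:400],None,fx=5,fy=5,interpolation=cv2.INTER_CUBIC))
cv2.imwrite("pics/c4.png",cv2.resize(s[165:265,110:240],None,fx=6,fy=6,interpolation=cv2.INTER_CUBIC))
```

```text
(no output)
```

View pics/c1.png

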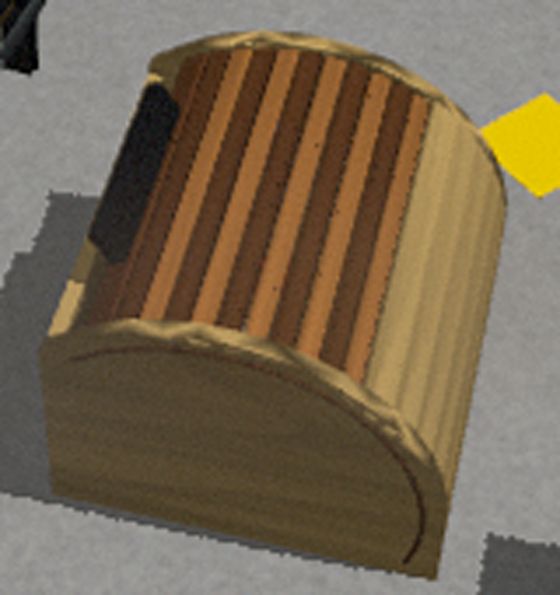

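View pics/c2.png

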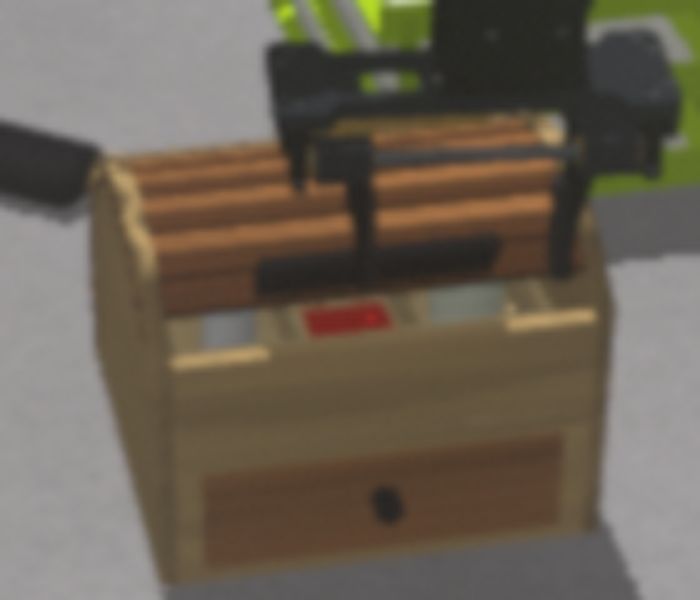

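View pics/c3.png

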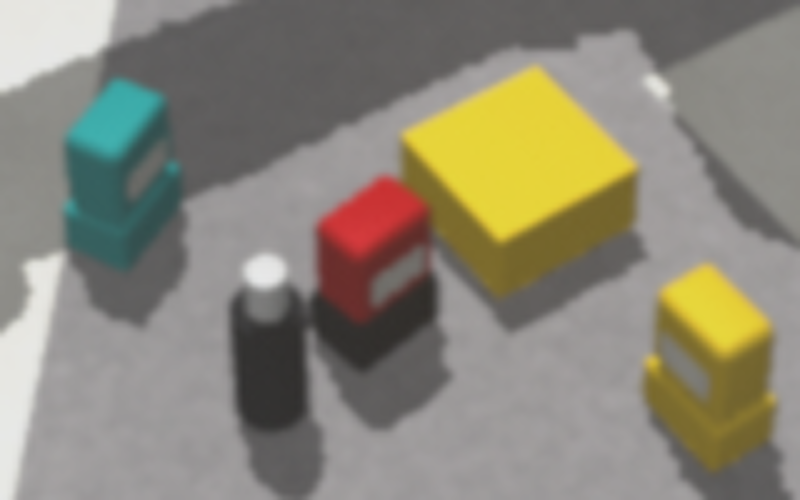

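View pics/c4.png

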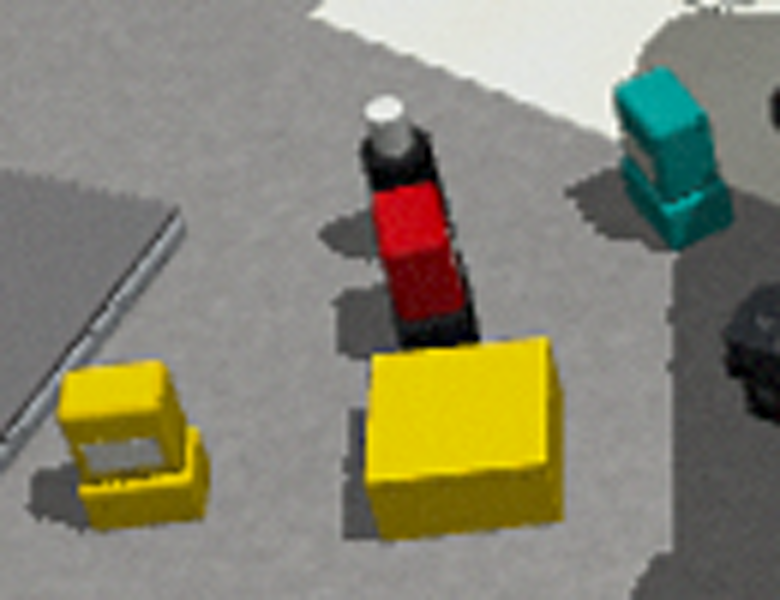

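```bash
cat > h.py <<'E'
import numpy as np
from scipy.optimize import least_squares
CAL={"scene":(559.676,559.676,321.685,240.693,np.array([[-0.38939034,0.92088069,-0.01881262,0.14951144],[-0.67722122,-0.27239683,0.68349937,0.28370689],[0.62429688,0.27888835,0.72970864,-1.70512858]])),
"side":(555.996,555.996,314.166,241.72,np.array([[0.9985698,-0.05152695,-0.01425944,-0.50328487],[0.04106746,0.56848253,0.82166969,-0.14040256],[-0.03423189,-0.82108013,0.56978557,-1.47585667]]))}
def proj(n,P,cal=None):
    fx,fy,cx,cy,M=cal or CAL[n]
    P=np.atleast_2d(P); c=P@M[:,:3].T+M[:,3]
    return np.c_[cx+fx*c[:,0]/-c[:,2], cy+fy*(-c[:,1])/-c[:,2]]
def atz(n,uv,z,cal=None):
    fx,fy,cx,cy,M=cal or CAL[n]
    d=np.array([(uv[0]-cx)/fx,-(uv[1]-cy)/fy,-1.]); R=M[:,:3]; o=-R.T@M[:,3]; d=R.T@d
    return o+d*(z-o[2])/d[2]
def wcal(c): return (c["fx"],c["fy"],c["cx"],c["cy"],np.array(c["world_to_cam"])[:3])
def S(p,pose):  # store pts (mm, z above desk) -> world
    X,Y,a=pose; p=np.atleast_2d(p)/1000.; c,s=np.cos(a),np.sin(a)
    return np.c_[X+c*p[:,0]-s*p[:,1],Y+s*p[:,0]+c*p[:,1],p[:,2]]
E
python3 - <<'E'
from h import *
sd=lambda x,y:(270+x/5,160+y/5)
sc=lambda x,y:(280+x/3.5,200+y/3.5)
obs=[("side",sd(165,584),(-90,125,0)),("side",sd(590,536),(-90,-125,0)),
("side",sd(172,362),(-90,115,144)),("side",sd(595,320),(-90,-115,144)),
("scene",sc(435,578),(154,-125,0)),("scene",sc(52,495),(-90,-125,0)),
]
def f(p): return np.concatenate([proj(n,S(q,p))[0]-uv for n,uv,q in obs])
r=least_squares(f,[0.6,0.1,1.57]); print(r.x,np.degrees(r.x[2])); print(r.fun.reshape(-1,2).round(1))
p=r.x
print("pad",S([0,0,93],p))
for n,q in [("side",sd(348,320)),("side",sd(348,308))]: print("redpad px at z93",atz(n,q,.093))
# rib positions for tambour values
for t in [0,.1,.2,.3]:
    l=.733-t
    for r_ in (133,161):
        P=[[15-r_*np.sin(l),y,55+r_*np.cos(l)] for y in(65,-65)]
        print(t,r_,((proj("scene",S(P,p))-[280,200])*3.5).round().tolist(),((proj("side",S(P,p))-[270,160])*5).round().tolist())
E
```

```text
[0.58202997 0.1471344  1.71412935] 98.21237756496646
[[-1.5  0.7]
 [ 1.  -1.4]
 [-0.7  1.1]
 [-0.2 -0.8]
 [-0.   0.6]
 [-0.5  0.6]]
pad [[0.58202997 0.1471344  0.093     ]]
redpad px at z93 [0.58556966 0.15844338 0.093     ]
redpad px at z93 [0.5866884  0.17096347 0.093     ]
0 133 [[147.0, 121.0], [91.0, 275.0]] [[256.0, 324.0], [496.0, 295.0]]
0 161 [[117.0, 93.0], [59.0, 247.0]] [[264.0, 309.0], [507.0, 280.0]]
0.1 133 [[162.0, 115.0], [107.0, 270.0]] [[252.0, 300.0], [491.0, 272.0]]
0.1 161 [[136.0, 85.0], [78.0, 240.0]] [[259.0, 280.0], [501.0, 252.0]]
0.2 133 [[179.0, 110.0], [125.0, 265.0]] [[248.0, 277.0], [486.0, 250.0]]
0.2 161 [[157.0, 79.0], [100.0, 234.0]] [[253.0, 252.0], [495.0, 224.0]]
0.3 133 [[197.0, 106.0], [144.0, 262.0]] [[243.0, 256.0], [481.0, 229.0]]
0.3 161 [[179.0, 74.0], [124.0, 230.0]] [[247.0, 226.0], [488.0, 198.0]]
```

Run:
```python
from h import *
sd=lambda x,y:(240+x/5,330+y/5)
sc=lambda x,y:(110+x/6,165+y/6)
# box fit: corners of red top at z=.070, foot etc
def B(p,q):
    X,Y,a=p;c,s=np.cos(a),np.sin(a);x,y,z=np.array(q)/1000
    return np.array([X+c*x-s*y,Y+s*x+c*y,z])
def tp(n,uv): return atz(n,uv,.07)
for n,l in [("side",[(317,228),(385,177),(432,208),(362,258)]),("scene",[(373,195),(435,183),(465,310),(398,320)])]:
    f=sd if n=="side" else sc
    P=[tp(n,f(*q)) for q in l]; print(n,np.round(P,4).tolist(),np.mean(P,0))
# neighbours
print("dropper side top cap", atz("side",sd(266,270),.082),"scene",atz("scene",sc(385,107),.082))
l=[(402,133),(537,66),(637,168),(502,242)]
print("notes",[atz("side",sd(*q),.038).round(4).tolist() for q in l],np.mean([atz("side",sd(*q),.038) for q in l],0))
l=[(372,355),(547,338),(550,465),(367,482)]
print("notes scene",[atz("scene",sc(*q),.038).round(4).tolist() for q in l],np.mean([atz("scene",sc(*q),.038) for q in l],0))
```

```text
side [[0.4635, -0.3729, 0.07], [0.4931, -0.3469, 0.07], [0.5116, -0.3652, 0.07], [0.4813, -0.39, 0.07]] [ 0.48736858 -0.36875991  0.07      ]
scene [[0.4771, -0.3836, 0.07], [0.4604, -0.3626, 0.07], [0.5236, -0.3074, 0.07], [0.5393, -0.3304, 0.07]] [ 0.50013174 -0.34599543  0.07      ]
dropper side top cap [ 0.44231179 -0.40422751  0.082     ] scene [ 0.43638136 -0.4011252   0.082     ]
notes [[0.5033, -0.292, 0.038], [0.5671, -0.2549, 0.038], [0.6044, -0.3193, 0.038], [0.5419, -0.3571, 0.038]] [ 0.55415088 -0.30580745  0.038     ]
notes scene [[0.5365, -0.3532, 0.038], [0.4995, -0.2885, 0.038], [0.5637, -0.248, 0.038], [0.6004, -0.3136, 0.038]] [ 0.55003042 -0.30083973  0.038     ]
```

```bash
python3 -m jog '[[0,0,0,0,0,-4.1],[0,0,0,0,0,-4.1],[-1.7,0.7,0.7,0,0,0],[-1.7,0.7,0.7,0,0,0],[-1.7,0.7,0.7,0,0,0]]' 0
cat >> h.py <<'E'
POSE=(0.58203,0.14713,1.71413)
def T(p,q=None):
    "shift (cm) in tool axes to bring TCP to store point p (mm, z above desk)"
    from station import sense
    s=sense(); w=S(p,POSE)[0]; return (s["ee_rot"].T@(w-s["tcp_pos"])*100).round(2)
def where():
    from station import sense
    s=sense(); X,Y,a=POSE; d=s["tcp_pos"][:2]-[X,Y]
    c,n=np.cos(a),np.sin(a)
    print("t",s["time_s"],"tcp",s["tcp_pos"].round(4),"store",(1000*np.array([c*d[0]+n*d[1],-n*d[0]+c*d[1],s["tcp_pos"][2]])).round(1),"F",s["wrist_force"].round(1),"w",round(s["gripper_width"],3)); return s
E
python3 - <<'E'
from h import *
from station import capture
import cv2
s=where(); print(s["ee_rot"].round(3)); print(T((-100,0,178)))
for n in ["side","scene","wrist"]:
    c=capture(n); f=c["frame"][:,:,::-1]
    cv2.imwrite(f"pics/{n}1.png", f if n=="wrist" else cv2.resize(f[150:300,260:420] if n=="side" else f[180:360,230:440],None,fx=3.5,fy=3.5,interpolation=2))
E
```

```text
time_s: 0.57
tcp_pos: [0.5963, 0.0477, 0.2008]
ee_rot: [[0.142, -0.99, -0.001], [-0.99, -0.142, 0.0], [-0.0, 0.001, -1.0]]
wrist_force: [0.6, -0.8, -0.4]
gripper_width: 0.704
t 0.5667 tcp [0.5963 0.0477 0.2008] store [-100.4    0.   200.8] F [ 0.6 -0.8 -0.4] w 0.704
[[ 0.142 -0.99  -0.001]
 [-0.99  -0.142  0.   ]
 [-0.     0.001 -1.   ]]
[-0.04 -0.    2.28]
```

View pics/side1.png

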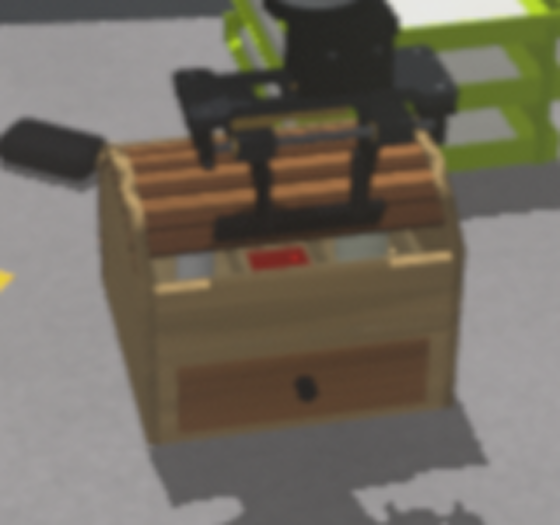

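View pics/wrist1.png

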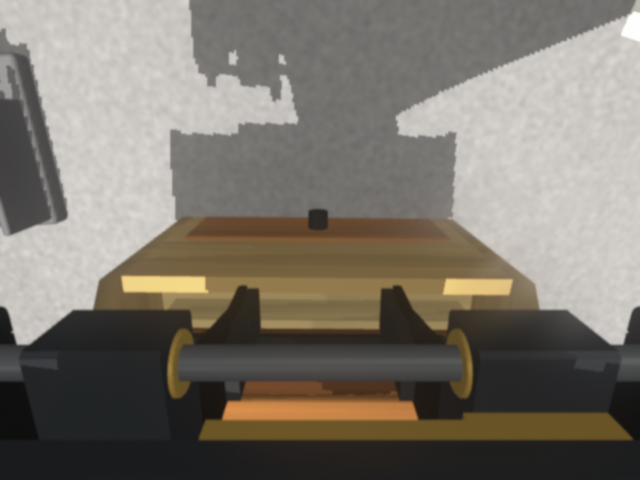

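```bash
python3 -m jog '[[0,0,0.8,0,0,0],[0,0,0.8,0,0,0],[0,0,0.7,0,0,0],[0,0,0,0,0,0],[0,0,0,0,0,0]]'
python3 -m jog '[[-0.8,0,0,0,0,0],[-0.8,0,0,0,0,0],[-0.8,0,0,0,0,0],[-0.8,0,0,0,0,0],[-0.8,0,0,0,0,0]]'
python3 -c "
from h import *;where()"
```

```text
time_s: 1.13
tcp_pos: [0.5967, 0.0469, 0.1776]
ee_rot: [[0.142, -0.99, -0.002], [-0.99, -0.142, -0.001], [0.0, 0.002, -1.0]]
wrist_force: [-0.4, -0.6, -0.3]
gripper_width: 0.189
time_s: 1.55
tcp_pos: [0.5916, 0.0878, 0.1796]
ee_rot: [[0.143, -0.99, 0.002], [-0.99, -0.143, -0.0], [0.0, -0.002, -1.0]]
wrist_force: [0.3, -3.4, 2.2]
gripper_width: 0.006
t 1.55 tcp [0.5916 0.0878 0.1796] store [-60.1  -1.  179.6] F [ 0.3 -3.4  2.2] w 0.006
```

```bash
python3 -m jog '[[-1.2,0,0,0,0,0],[-1.2,0,0,0,0,0],[-1.2,0,0,0,0,0],[-1.2,0,0,0,0,0],[-1.2,0,0,0,0,0]]'
python3 -m jog '[[-1,0,0.1,0,0,0],[-1,0,0.1,0,0,0],[-1,0,0.2,0,0,0],[-0.9,0,0.2,0,0,0],[-0.9,0,0.2,0,0,0]]'
python3 - <<'E'
from h import *
from station import capture
import cv2
s=where()
for n in ["side","scene"]:
    c=capture(n); f=c["frame"][:,:,::-1]
    cv2.imwrite(f"pics/{n}2.png",cv2.resize(f[150:300,260:420] if n=="side" else f[180:360,230:440],None,fx=3.5,fy=3.5,interpolation=2))
E
```

```text
time_s: 1.97
tcp_pos: [0.5822, 0.1481, 0.1783]
ee_rot: [[0.143, -0.99, -0.0], [-0.99, -0.143, 0.0], [-0.0, 0.0, -1.0]]
wrist_force: [0.7, -1.3, 1.8]
gripper_width: 0.006
time_s: 2.38
tcp_pos: [0.5754, 0.1949, 0.1698]
ee_rot: [[0.142, -0.99, -0.001], [-0.99, -0.142, -0.0], [0.0, 0.001, -1.0]]
wrist_force: [1.0, -1.5, -1.8]
gripper_width: 0.005
t 2.3833 tcp [0.5754 0.1949 0.1698] store [ 48.2  -0.3 169.8] F [ 1.  -1.5 -1.8] w 0.005
```

View pics/side2.png

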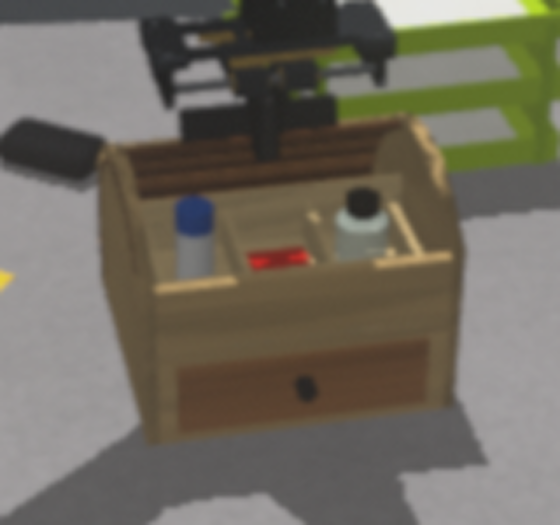

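View pics/scene2.png

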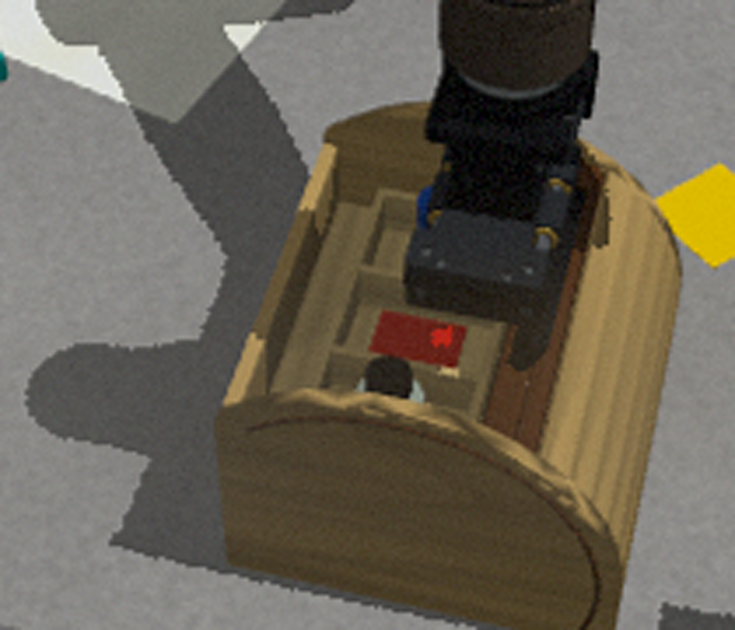

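Door mostly open; the pad is visible in the middle bay (ink bottle and glue stick each side). Pushing on to the stop.

```bash
python3 -m jog '[[-0.8,0,0,0,0,0],[-0.7,0,0,0,0,0],[-0.4,0,0,0,0,0],[-0.3,0,0,0,0,0],[-0.2,0,0,0,0,0]]'
python3 -c "
from h import *;where()"
```

```text
time_s: 2.9
tcp_pos: [0.5728, 0.2075, 0.1703]
ee_rot: [[0.141, -0.99, -0.005], [-0.99, -0.141, -0.019], [0.018, 0.007, -1.0]]
wrist_force: [12.3, -32.9, -1.9]
gripper_width: 0.003
t 2.9 tcp [0.5728 0.2075 0.1703] store [ 61.1   0.5 170.3] F [ 12.3 -32.9  -1.9] w 0.003
```

```bash
python3 -m jog '[[1,0,0,0,0,0],[1,0,0,0,0,0],[1.5,0,-1.5,0,0,0],[1.5,0,-3,0,0,0],[1,0,-3.5,0,0,0]]'
python3 -m jog '[[2,0,-2,0,0,0],[2,0,-2,0,0,0],[2,0,-2,0,0,0],[2,0,0,0,0,0],[0,0,0,0,0,0]]' 8.7
python3 - <<'E'
from h import *
from station import capture
import cv2
s=where(); print(s["ee_rot"].round(3).tolist())
for n in ["side","scene","wrist"]:
    c=capture(n); f=c["frame"][:,:,::-1]
    cv2.imwrite(f"pics/{n}3.png",f)
    cv2.imwrite(f"pics/{n}3c.png",f if n=="wrist" else cv2.resize(f[170:280,280:400] if n=="side" else f[210:330,280:430],None,fx=5,fy=5,interpolation=2))
E
```

```text
time_s: 3.32
tcp_pos: [0.5799, 0.1576, 0.2496]
ee_rot: [[0.142, -0.99, -0.004], [-0.99, -0.142, -0.001], [0.0, 0.004, -1.0]]
wrist_force: [0.4, 0.3, -0.4]
gripper_width: 0.006
time_s: 3.73
tcp_pos: [0.5932, 0.0775, 0.3129]
ee_rot: [[0.14, -0.99, 0.005], [-0.99, -0.14, 0.002], [-0.002, -0.005, -1.0]]
wrist_force: [1.3, 1.0, -1.4]
gripper_width: 0.296
t 3.7333 tcp [0.5932 0.0775 0.3129] store [-70.5  -1.1 312.9] F [ 1.3  1.  -1.4] w 0.296
[[0.14, -0.99, 0.005], [-0.99, -0.14, 0.002], [-0.002, -0.005, -1.0]]
```

View pics/side3c.png

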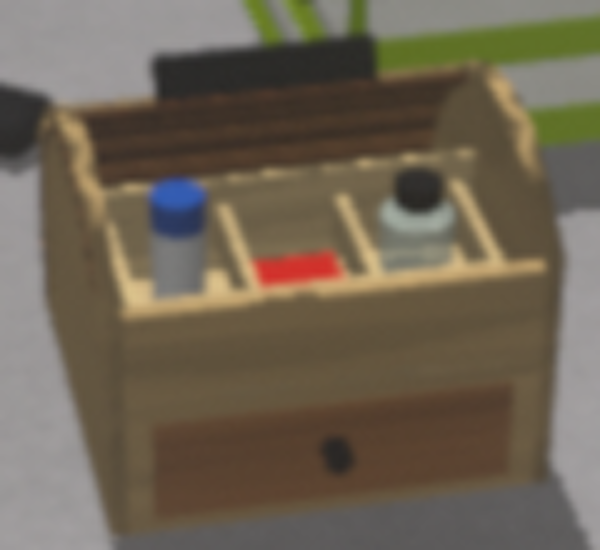

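View pics/scene3c.png

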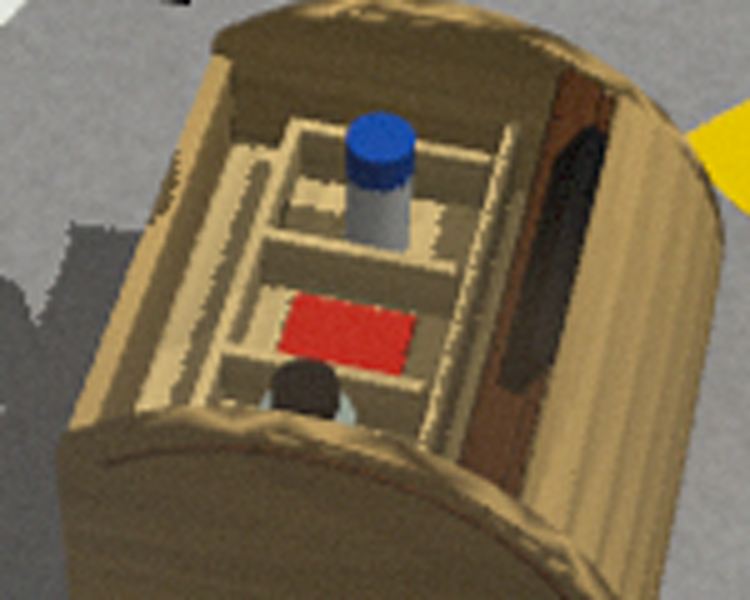

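View pics/wrist3.png

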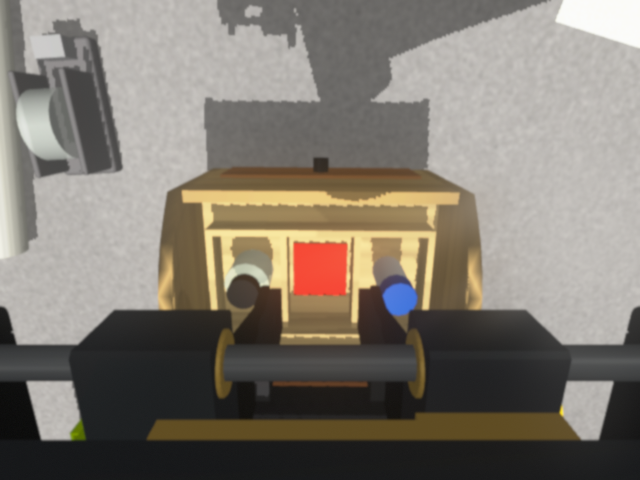

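Run:
```python
from h import *
from station import capture
import cv2
def red(f):
    b=f.astype(int); m=((b[...,2]>150)&(b[...,1]<70)&(b[...,0]<70)).astype(np.uint8)
    return m
W=capture("wrist");
for n,cal,roi in [("scene",CAL["scene"],(280,200,430,330)),("wrist",wcal(W),(280,220,360,310))]:
    f=W["frame"][:,:,::-1] if n=="wrist" else cv2.imread("pics/scene3.png")
    m=red(f); mm=np.zeros_like(m); x0,y0,x1,y1=roi; mm[y0:y1,x0:x1]=m[y0:y1,x0:x1]
    c,_=cv2.findContours(mm,0,1); c=max(c,key=cv2.contourArea)
    box=cv2.approxPolyDP(c,4,True)[:,0]
    P=np.array([atz(n,q,.093,cal) for q in box]); 
    M=cv2.moments(mm,True); u=(M["m10"]/M["m00"],M["m01"]/M["m00"])
    print(n,u,atz(n,u,.093,cal).round(4)); print(box.tolist(),P.round(4).tolist())
    d=np.diff(np.r_[P,P[:1]],axis=0); print(np.linalg.norm(d,axis=1).round(4),np.degrees(np.arctan2(d[:,1],d[:,0])).round(1))
print(where()["time_s"])
```

```text
scene (348.940350877193, 276.42105263157896) [0.5708 0.1465 0.093 ]
[[339, 270], [336, 279], [359, 284], [362, 273]] [[0.5618, 0.1192, 0.093], [0.5884, 0.1226, 0.093], [0.5825, 0.1746, 0.093], [0.5507, 0.1699, 0.093]]
[0.0268 0.0522 0.0322 0.0519] [   7.4   96.4 -171.6  -77.7]
wrist (324.25, 292.75) [0.5738 0.1726 0.093 ]
[[310, 292]] [[0.5885, 0.1739, 0.093]]
[0.] [0.]
t 3.9333 tcp [0.5921 0.0801 0.31  ] store [-67.8  -0.4 310. ] F [-0.4  0.1  0.7] w 0.483
3.9333
```

Run:
```python
from h import *
from station import capture
import cv2
W=capture("wrist"); f=W["frame"][:,:,::-1].copy(); cv2.imwrite("pics/wrist4.png",f)
print(f[270,320], cv2.imread("pics/scene3.png")[276,349])
for n,cal,roi,g in [("scene",CAL["scene"],(325,260,370,295),cv2.imread("pics/scene3.png")),("wrist",wcal(W),(280,220,360,310),f),("side",CAL["side"],(320,215,360,235),cv2.imread("pics/side3.png"))]:
    b=g.astype(int); m=((b[...,2]>1.8*b[...,1])&(b[...,2]>1.8*b[...,0])&(b[...,2]>100)).astype(np.uint8)
    mm=np.zeros_like(m); x0,y0,x1,y1=roi; mm[y0:y1,x0:x1]=m[y0:y1,x0:x1]
    c,_=cv2.findContours(mm,0,1); c=max(c,key=cv2.contourArea)
    box=cv2.approxPolyDP(c,3,True)[:,0]
    P=np.array([atz(n,q,.093,cal) for q in box]); 
    M=cv2.moments(mm,True); u=(M["m10"]/M["m00"],M["m01"]/M["m00"])
    print(n,u,atz(n,u,.093,cal).round(4)); print(box.tolist(),P.round(4).tolist())
    d=np.diff(np.r_[P,P[:1]],axis=0); print(np.linalg.norm(d,axis=1).round(4),np.degrees(np.arctan2(d[:,1],d[:,0])).round(1))
```

```text
[ 57  78 245] [ 35  48 194]
scene (349.0378548895899, 276.41324921135646) [0.5707 0.1467 0.093 ]
[[338, 270], [336, 280], [360, 284], [362, 273]] [[0.5626, 0.1171, 0.093], [0.591, 0.1237, 0.093], [0.5817, 0.1766, 0.093], [0.5507, 0.1699, 0.093]]
[0.0291 0.0537 0.0318 0.0541] [  13.1   99.9 -167.8  -77.3]
wrist (319.07388441843455, 268.4264813460132) [0.5827 0.1467 0.093 ]
[[293, 244], [294, 294], [345, 294], [346, 244]] [[0.612, 0.1247, 0.093], [0.6043, 0.1785, 0.093], [0.5522, 0.171, 0.093], [0.5599, 0.1172, 0.093]]
[0.0543 0.0527 0.0543 0.0526] [  98.1 -171.8  -81.8    8.2]
side (339.0568181818182, 223.3068181818182) [0.5844 0.1622 0.093 ]
[[347, 223], [331, 222], [332, 226]] [[0.6069, 0.1621, 0.093], [0.5621, 0.1707, 0.093], [0.5633, 0.1497, 0.093]]
[0.0456 0.021  0.0453] [169.2 -86.7  15.9]
```

```bash
python3 -m jog '[[3.4,1.4,0.3,0,0,0],[3.4,1.4,0.3,0,0,0],[3.4,1.4,0.3,0,0,0],[3.4,1.4,0.3,0,0,0],[3.4,1.4,0.3,0,0,0]]' 8.7
python3 -m jog '[[3.4,1.4,0.3,0,0,0],[3.4,1.4,0.3,0,0,0],[3.4,1.4,0.3,0,0,0],[3.4,1.4,0.3,0,0,0],[3.4,1.4,0.3,0,0,0]]'
python3 -m jog '[[0,0,0,0,0,7.1],[0,0,0,0,0,7.1],[0,0,0,0,0,7.1],[0,0,0,0,0,7.1],[0,0,0,0,0,7.1]]'
python3 -m jog '[[0,0,0,0,0,7.1],[0,0,0,0,0,7.1],[0,0,0,0,0,7.1],[0,0,0,0,0,0],[0,0,0,0,0,0]]'
python3 - <<'E'
from h import *
from station import capture
import cv2
s=where(); print(s["ee_rot"].round(3).tolist(),s["joints"].round(1))
c=capture("wrist"); cv2.imwrite("pics/wrist5.png",c["frame"][:,:,::-1]); np.savez("w5.npz",fx=c["fx"],cx=c["cx"],cy=c["cy"],M=c["world_to_cam"])
E
```

```text
time_s: 4.4
tcp_pos: [0.5468, -0.0994, 0.295]
ee_rot: [[0.145, -0.989, -0.001], [-0.989, -0.145, 0.0], [-0.0, 0.001, -1.0]]
wrist_force: [0.3, -1.2, 0.1]
gripper_width: 0.908
time_s: 4.82
tcp_pos: [0.502, -0.2779, 0.2801]
ee_rot: [[0.144, -0.99, -0.0], [-0.99, -0.144, 0.0], [-0.0, 0.0, -1.0]]
wrist_force: [0.1, 0.4, -0.7]
gripper_width: 1.002
time_s: 5.23
tcp_pos: [0.5026, -0.2766, 0.2799]
ee_rot: [[-0.463, -0.886, -0.001], [-0.886, 0.463, 0.001], [-0.0, 0.001, -1.0]]
wrist_force: [-0.3, 0.1, -0.0]
gripper_width: 0.996
time_s: 5.65
tcp_pos: [0.5026, -0.2766, 0.2801]
ee_rot: [[-0.747, -0.665, -0.001], [-0.665, 0.747, 0.0], [0.0, 0.001, -1.0]]
wrist_force: [-0.8, 0.7, -0.3]
gripper_width: 0.997
t 5.65 tcp [ 0.5026 -0.2766  0.2801] store [-408.1  139.1  280.1] F [-0.8  0.7 -0.3] w 0.997
[[-0.747, -0.665, -0.001], [-0.665, 0.747, 0.0], [0.0, 0.001, -1.0]] [-12.7  15.1  -1.4  -0.  -73.6 -35.7]
```

View pics/wrist5.png

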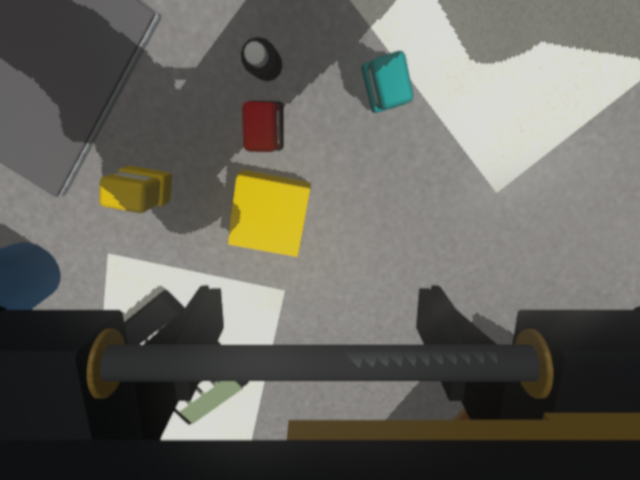

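Run:
```python
import cv2
f=cv2.imread("pics/wrist5.png"); cv2.imwrite("pics/w5c.png",cv2.resize(f[80:200,210:330],None,fx=5,fy=5,interpolation=cv2.INTER_CUBIC))
```

View pics/w5c.png

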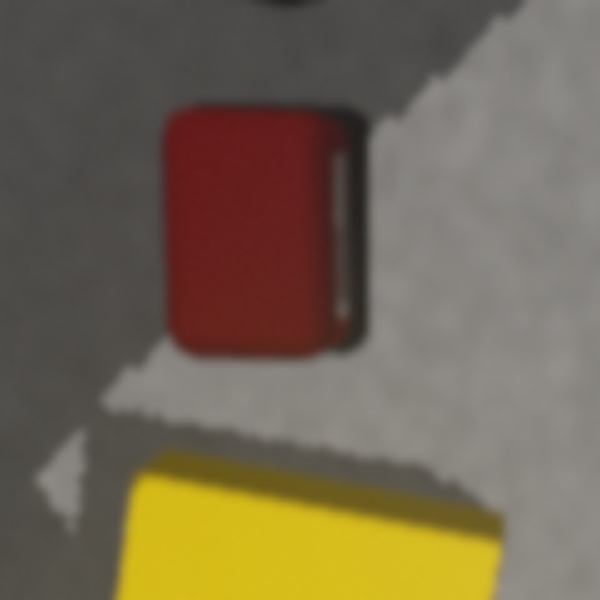

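Run:
```python
from h import *
z=np.load("w5.npz"); cal=(float(z["fx"]),float(z["fx"]),float(z["cx"]),float(z["cy"]),z["M"][:3])
g=lambda x,y:atz("w",(210+x/5,80+y/5),.07,cal)
c=g(247,231); print(c)
a,b=g(163,130),g(168,335); print(np.degrees(np.arctan2(*(a-b)[1::-1])))
a,b=g(325,130),g(330,335); print(np.degrees(np.arctan2(*(a-b)[1::-1])))
print("w",np.linalg.norm(g(165,230)-g(328,230)),np.linalg.norm(g(247,105)-g(247,357)))
from station import sense
s=sense(); print("tool yaw x",np.degrees(np.arctan2(s["ee_rot"][1,0],s["ee_rot"][0,0])))
print("shift cm",s["ee_rot"].T@(c-s["tcp_pos"])*100)
print("foot right edge",g(368,230))
```

```text
[ 0.4839143 -0.3640629  0.07     ]
-140.21617540667913
-138.8344590899855
w 0.029069041544651474 0.04333218917682337
tool yaw x -138.37346456131277
shift cm [ 7.18956313 -5.296426   21.0205378 ]
foot right edge [ 0.46945492 -0.34803141  0.07      ]
```

```bash
python3 -m jog '[[2.4,-1.7,1,0,0,0],[2.4,-1.8,2,0,0,0],[2.4,-1.8,3,0,0,0],[0,0,3.5,0,0,1],[0,0,3,0,0,0]]'
python3 - <<'E'
from h import *
from station import capture
import cv2
s=where()
c=capture("wrist"); f=c["frame"][:,:,::-1]; cv2.imwrite("pics/wrist6.png",f); np.savez("w6.npz",fx=c["fx"],cx=c["cx"],cy=c["cy"],M=c["world_to_cam"])
s=where()
E
```

```text
time_s: 6.12
tcp_pos: [0.4826, -0.3652, 0.154]
ee_rot: [[-0.762, -0.648, -0.0], [-0.648, 0.762, 0.001], [-0.0, 0.001, -1.0]]
wrist_force: [0.0, 0.7, -1.4]
gripper_width: 1.001
t 6.1167 tcp [ 0.4826 -0.3652  0.154 ] store [-492.8  171.6  154. ] F [ 0.   0.7 -1.4] w 1.001
t 6.1667 tcp [ 0.4793 -0.3622  0.1471] store [-489.5  174.5  147.1] F [-1.5  0.7 -4.3] w 0.997
```

View pics/wrist6.png

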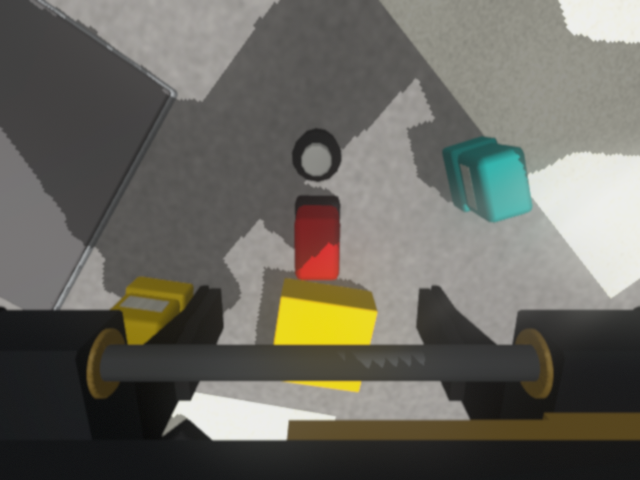

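Run:
```python
import cv2
f=cv2.imread("pics/wrist6.png"); cv2.imwrite("pics/w6c.png",cv2.resize(f[185:295,265:375],None,fx=5,fy=5,interpolation=cv2.INTER_CUBIC))
from h import *
z=np.load("w6.npz"); cal=(float(z["fx"]),float(z["fx"]),float(z["cx"]),float(z["cy"]),z["M"][:3])
a=np.radians(-139.3-90+180) # stamp x axis
for C in [(0.4839,-.3641)]:
  for (x,y,zz) in [(15,22,.07),(-15,22,.07),(-15,-22,.07),(15,-22,.07),(17,24,0.026),(17,-24,.026),(-17,24,.026),(-17,-24,.026)]:
    P=[C[0]+(x*np.cos(a)-y*np.sin(a))/1000,C[1]+(x*np.sin(a)+y*np.cos(a))/1000,zz]
    print((x,y),((proj("w",P,cal)[0]-[265,185])*5).round())
from station import sense
s=sense(); print(s["tcp_pos"],s["wrist_force"],s["time_s"])
```

```text
(15, 22) [157. 483.]
(-15, 22) [383. 482.]
(-15, -22) [386. 160.]
(15, -22) [148. 162.]
(17, 24) [159. 382.]
(17, -24) [152.  75.]
(-17, 24) [380. 380.]
(-17, -24) [383.  73.]
[ 0.47925239 -0.3622418   0.14709339] [-1.54691262  0.6783716  -4.29672894] 6.1667
```

View pics/w6c.png

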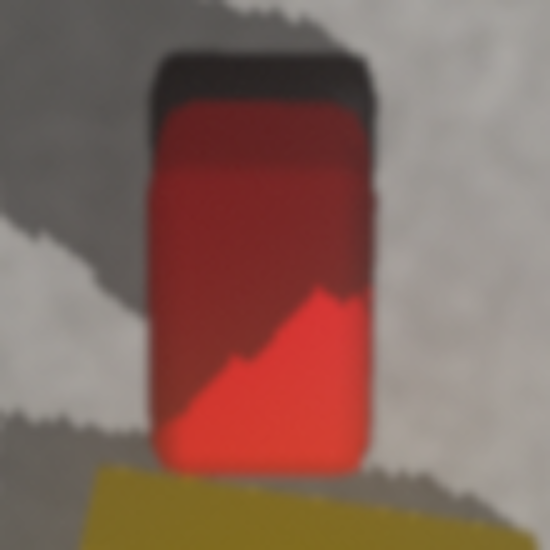

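```bash
python3 -m jog '[[0,0,1.5,0,0,0],[0,0,1.5,0,0,0],[0,0,0,0,0,0],[0,0,0,0,0,0],[0,0,0,0,0,0]]'
python3 - <<'E'
from h import *
s=where(); print(s["ee_rot"].T@(np.array([.4839,-.3641,.04])-s["tcp_pos"])*100)
E
```

```text
time_s: 6.58
tcp_pos: [0.4844, -0.3644, 0.1276]
ee_rot: [[-0.76, -0.649, 0.002], [-0.649, 0.76, -0.001], [-0.001, -0.002, -1.0]]
wrist_force: [-0.7, 0.1, 0.7]
gripper_width: 0.999
t 6.5833 tcp [ 0.4844 -0.3644  0.1276] store [-492.4  169.7  127.6] F [-0.7  0.1  0.7] w 0.999
[0.02120142 0.07654881 8.76369082]
```

```bash
python3 -m jog '[[0,0,2,0,0,0],[0,0,2,0,0,0],[0,0,2,0,0,0],[0,0,1.7,0,0,0],[0,0,1,0,0,0]]' 6
python3 -m jog '[[0,0,0,0,0,0],[0,0,0,0,0,0],[0,0,0,0,0,0],[0,0,0,0,0,0],[0,0,0,0,0,0]]' 1.5
python3 -m jog '[[0,0,0,0,0,0],[0,0,0,0,0,0],[0,0,0,0,0,0],[0,0,0,0,0,0],[0,0,0,0,0,0]]'
python3 - <<'E'
from h import *
from station import capture
import cv2
s=where()
f=capture("side")["frame"][:,:,::-1]
cv2.imwrite("pics/side7.png",cv2.resize(f[310:430,230:390],None,fx=5,fy=5,interpolation=2))
E
```

```text
time_s: 7.0
tcp_pos: [0.4836, -0.364, 0.0388]
ee_rot: [[-0.761, -0.649, -0.0], [-0.649, 0.761, 0.0], [-0.0, 0.0, -1.0]]
wrist_force: [-0.7, 0.4, 0.2]
gripper_width: 0.729
time_s: 7.42
tcp_pos: [0.4842, -0.3645, 0.0404]
ee_rot: [[-0.761, -0.648, 0.002], [-0.648, 0.761, -0.001], [-0.001, -0.002, -1.0]]
wrist_force: [-0.7, 0.6, 0.3]
gripper_width: 0.398
time_s: 7.83
tcp_pos: [0.4842, -0.3646, 0.0401]
ee_rot: [[-0.761, -0.649, 0.002], [-0.649, 0.761, -0.001], [-0.0, -0.002, -1.0]]
wrist_force: [-0.4, 0.3, 5.1]
gripper_width: 0.345
t 7.8333 tcp [ 0.4842 -0.3646  0.0401] store [-492.5  169.9   40.1] F [-0.4  0.3  5.1] w 0.345
```

View pics/side7.png

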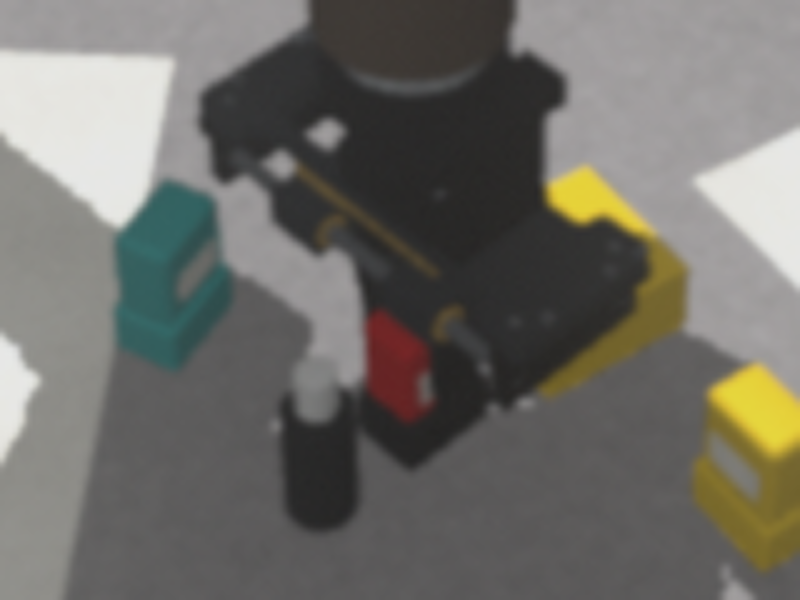

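```bash
python3 -m jog '[[0,0,-1.5,0,0,0],[0,0,-3,0,0,0],[0,0,-4,0,0,0],[0,0,-4,0,0,0],[0,0,-4,0,0,0]]'
python3 -m jog '[[0,0,-4,0,0,6.4],[0,0,-4,0,0,6.4],[0,0,-2,0,0,6.4],[0,0,0,0,0,6.4],[0,0,0,0,0,6.4]]'
python3 -m jog '[[0,0,0,0,0,0],[0,0,0,0,0,0],[0,0,0,0,0,0],[0,0,0,0,0,0],[0,0,0,0,0,0]]'
python3 - <<'E'
from h import *
s=where(); print(s["joints"].round(1)); w=np.array([.5827,.1467,.30]); print(s["ee_rot"].T@(w-s["tcp_pos"])*100)
R=s["ee_rot"]; print(np.degrees(np.arctan2(R[1,1],R[0,1])))
E
```

```text
time_s: 8.3
tcp_pos: [0.4823, -0.3634, 0.2043]
ee_rot: [[-0.762, -0.648, -0.003], [-0.648, 0.762, 0.002], [0.001, 0.004, -1.0]]
wrist_force: [1.6, 0.3, -1.9]
gripper_width: 0.338
time_s: 8.72
tcp_pos: [0.4835, -0.3638, 0.305]
ee_rot: [[-0.99, -0.14, 0.002], [-0.14, 0.99, 0.0], [-0.002, 0.0, -1.0]]
wrist_force: [-0.2, 0.9, -1.9]
gripper_width: 0.34
time_s: 9.13
tcp_pos: [0.4833, -0.3641, 0.3035]
ee_rot: [[-0.989, -0.147, -0.001], [-0.147, 0.989, 0.0], [0.001, 0.001, -1.0]]
wrist_force: [0.5, -0.1, -2.1]
gripper_width: 0.341
t 9.1333 tcp [ 0.4833 -0.3641  0.3035] store [-491.9  170.7  303.5] F [ 0.5 -0.1 -2.1] w 0.341
[-21.7  17.7   5.5  -0.  -77.9 -59.9]
[-17.34317898  49.06047674   0.36758372]
98.46056107182196
```

```bash
for k in 1 2; do python3 -m jog '[[-1.1,3.1,0,0,0,0],[-1.1,3.1,0,0,0,0],[-1.1,3.1,0,0,0,0],[-1.1,3.1,0,0,0,0],[-1.1,3.1,0,0,0,0]]'; done
python3 -m jog '[[-1.3,3.6,0,0,0,0],[-1.3,3.6,0,0,0,0],[-1.3,3.6,0,0,0,0],[-1.3,3.6,0,0,0,0],[-1.1,3.5,0,0,0,0]]'
python3 -m jog '[[0,0,0,0,0,0],[0,0,0,0,0,0],[0,0,0,0,0,0],[0,0,0,0,0,0],[0,0,0,0,0,0]]'
python3 - <<'E'
from h import *
from station import capture
import cv2
s=where(); w=np.array([.5827,.1467,.137]); print(s["ee_rot"].T@(w-s["tcp_pos"])*100)
c=capture("wrist"); f=c["frame"][:,:,::-1]; cv2.imwrite("pics/wrist8.png",f)
f=capture("scene")["frame"][:,:,::-1]
cv2.imwrite("pics/scene8.png",cv2.resize(f[150:350,240:440],None,fx=3,fy=3,interpolation=2))
f=capture("side")["frame"][:,:,::-1]
cv2.imwrite("pics/side8.png",cv2.resize(f[100:280,260:440],None,fx=3.3,fy=3.3,interpolation=2))
E
```

```text
time_s: 9.55
tcp_pos: [0.5152, -0.2014, 0.304]
ee_rot: [[-0.989, -0.147, -0.0], [-0.147, 0.989, 0.0], [0.0, 0.0, -1.0]]
wrist_force: [-0.1, -1.1, -2.2]
gripper_width: 0.341
time_s: 9.97
tcp_pos: [0.547, -0.0398, 0.3042]
ee_rot: [[-0.989, -0.147, 0.0], [-0.147, 0.989, 0.0], [-0.0, -0.0, -1.0]]
wrist_force: [-0.1, -0.2, -0.9]
gripper_width: 0.343
time_s: 10.38
tcp_pos: [0.5833, 0.1469, 0.304]
ee_rot: [[-0.989, -0.147, 0.0], [-0.147, 0.989, 0.0], [-0.0, 0.0, -1.0]]
wrist_force: [1.0, -0.8, -0.7]
gripper_width: 0.344
time_s: 10.8
tcp_pos: [0.583, 0.1437, 0.3044]
ee_rot: [[-0.989, -0.145, 0.0], [-0.145, 0.989, 0.0], [-0.0, 0.0, -1.0]]
wrist_force: [0.3, 0.8, -1.9]
gripper_width: 0.346
t 10.8 tcp [0.583  0.1437 0.3044] store [ -3.5  -0.5 304.4] F [ 0.3  0.8 -1.9] w 0.346
[-4.70087106e-03  2.98512000e-01  1.67390340e+01]
```

View pics/wrist8.png

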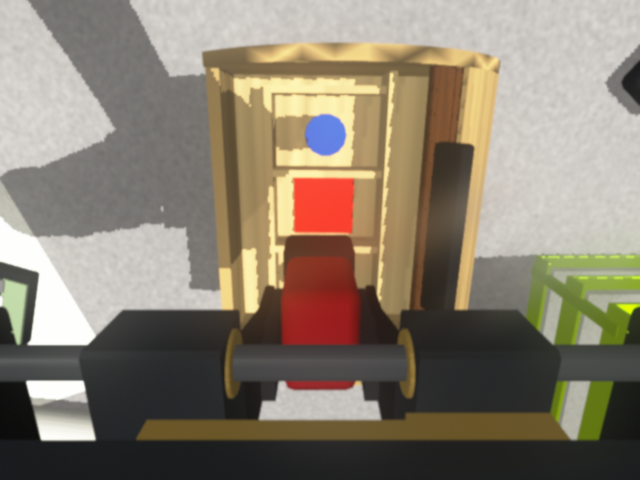

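View pics/side8.png

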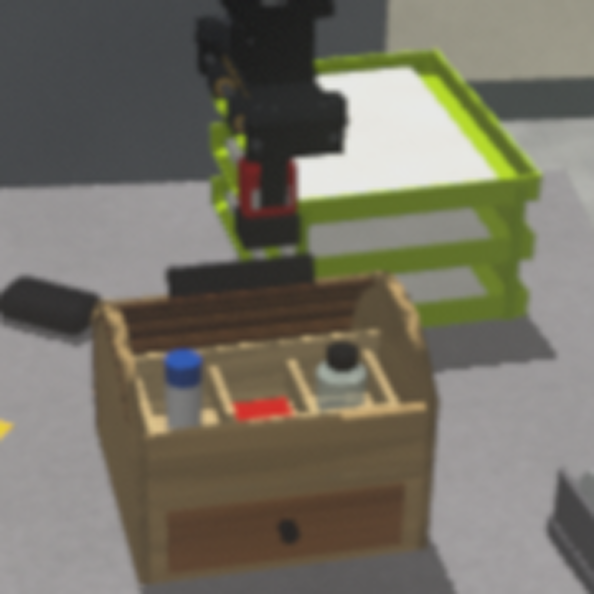

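View pics/scene8.png

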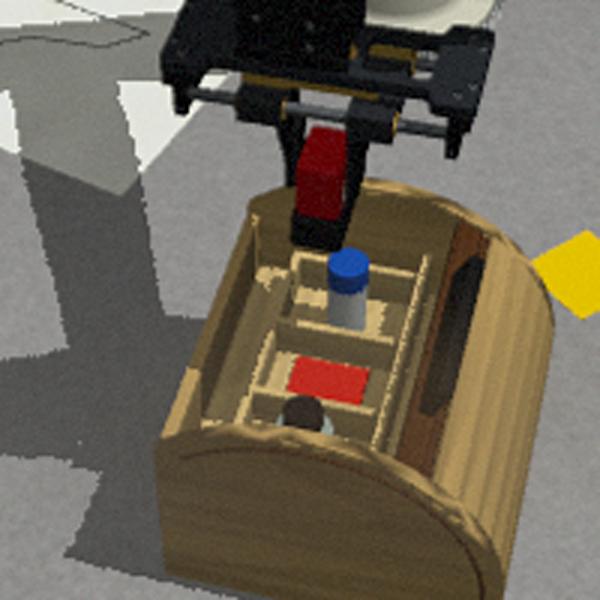

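```bash
python3 -m jog '[[0,0.15,1,0,0,0],[0,0.15,2,0,0,0],[0,0,2.5,0,0,0],[0,0,2.5,0,0,0],[0,0,2,0,0,0]]'
python3 -m jog '[[0,0,1,0,0,0],[0,0,0,0,0,0],[0,0,0,0,0,0],[0,0,0,0,0,0],[0,0,0,0,0,0]]'
python3 - <<'E'
from h import *
from station import capture
import cv2
s=where(); w=np.array([.5827,.1467,.1335]); print(s["ee_rot"].T@(w-s["tcp_pos"])*100); print(s["ee_rot"][:,2])
f=capture("scene")["frame"][:,:,::-1]
cv2.imwrite("pics/scene9.png",cv2.resize(f[150:350,240:440],None,fx=3,fy=3,interpolation=2))
f=capture("side")["frame"][:,:,::-1]
cv2.imwrite("pics/side9.png",cv2.resize(f[100:280,260:440],None,fx=3.3,fy=3.3,interpolation=2))
E
```

```text
time_s: 11.37
tcp_pos: [0.5816, 0.1473, 0.2015]
ee_rot: [[-0.989, -0.145, -0.002], [-0.145, 0.989, -0.0], [0.002, -0.0, -1.0]]
wrist_force: [0.2, 0.2, -2.2]
gripper_width: 0.347
time_s: 11.78
tcp_pos: [0.5836, 0.1482, 0.1959]
ee_rot: [[-0.989, -0.146, 0.003], [-0.146, 0.989, 0.001], [-0.003, 0.001, -1.0]]
wrist_force: [-1.0, -0.2, -1.1]
gripper_width: 0.348
t 11.7833 tcp [0.5836 0.1482 0.1959] store [  0.8  -1.8 195.9] F [-1.  -0.2 -1.1] w 0.348
[ 0.13672072 -0.14140246  6.23553865]
[ 0.00316251  0.00130739 -0.99999414]
```

View pics/side9.png

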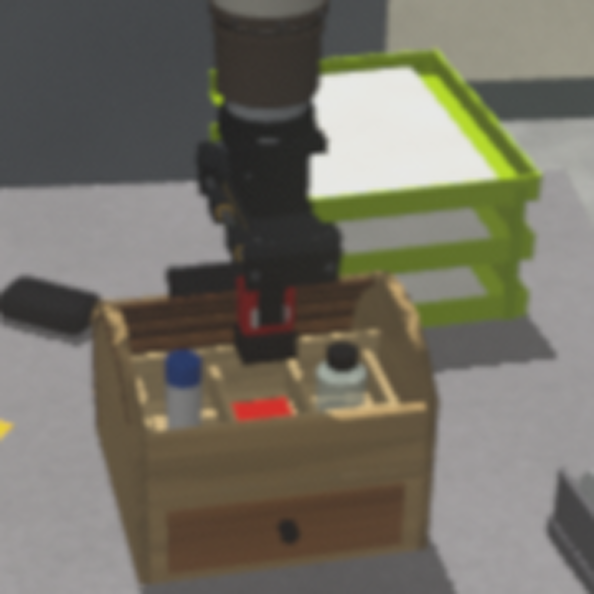

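View pics/scene9.png

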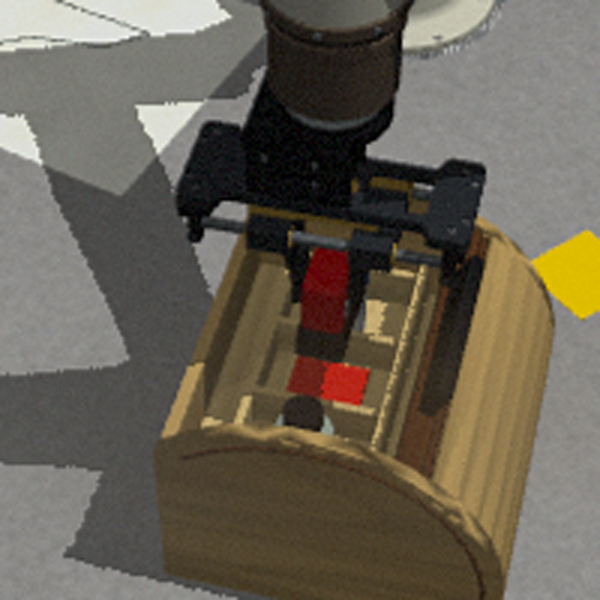

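```bash
python3 -m jog '[[0.1,-0.1,1,0,0,0],[0,0,1.3,0,0,0],[0,0,1.3,0,0,0],[0,0,1,0,0,0],[0,0,0.7,0,0,0]]'
python3 -m jog '[[0,0,0.2,0,0,0],[0,0,0,0,0,0],[0,0,0,0,0,0],[0,0,0,0,0,0],[0,0,0,0,0,0]]'
python3 - <<'E'
from h import *
from station import capture
import cv2
s=where(); w=np.array([.5827,.1467,.1335]); print(s["ee_rot"].T@(w-s["tcp_pos"])*100); print(s["ee_rot"][:,2])
f=capture("scene")["frame"][:,:,::-1]
cv2.imwrite("pics/scene10.png",cv2.resize(f[200:320,280:420],None,fx=5,fy=5,interpolation=2))
E
```

```text
time_s: 12.3
tcp_pos: [0.5812, 0.1464, 0.1395]
ee_rot: [[-0.989, -0.146, -0.002], [-0.146, 0.989, -0.001], [0.002, -0.0, -1.0]]
wrist_force: [-0.3, -0.2, -1.8]
gripper_width: 0.344
time_s: 12.72
tcp_pos: [0.5823, 0.1469, 0.1398]
ee_rot: [[-0.989, -0.146, 0.001], [-0.146, 0.989, 0.001], [-0.001, 0.0, -1.0]]
wrist_force: [1.2, 0.0, -2.1]
gripper_width: 0.343
t 12.7167 tcp [0.5823 0.1469 0.1398] store [ -0.2  -0.2 139.8] F [ 1.2  0.  -2.1] w 0.343
[-0.03772755 -0.02789211  0.63402735]
[ 1.38310915e-03  6.15304103e-04 -9.99998854e-01]
```

View pics/scene10.png

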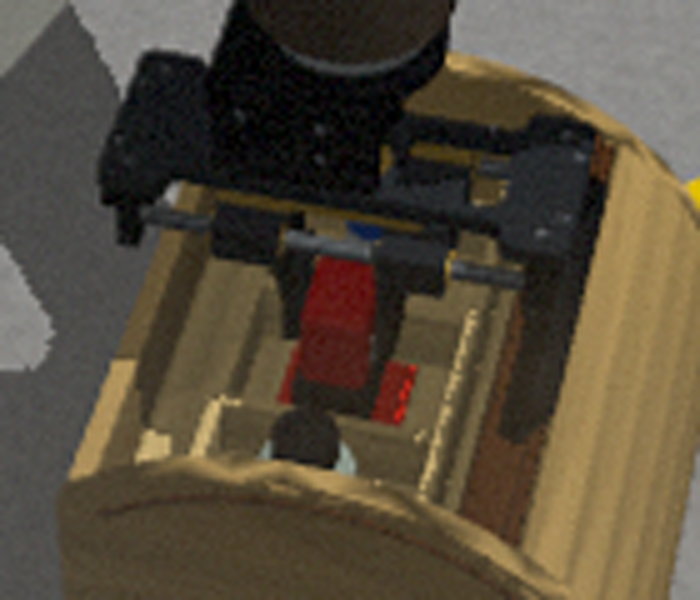

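Well aligned, no contact yet. Lowering the last ~7 mm slowly.

```bash
python3 -m jog '[[0,0,0.2,0,0,0],[0,0,0.2,0,0,0],[0,0,0.1,0,0,0],[0,0,0,0,0,0],[0,0,0,0,0,0]]'
python3 -m jog '[[0,0,0.1,0,0,0],[0,0,0,0,0,0],[0,0,0.05,0,0,0],[0,0,0,0,0,0],[0,0,0,0,0,0]]'
```

```text
time_s: 13.18
tcp_pos: [0.5818, 0.1466, 0.1339]
ee_rot: [[-0.989, -0.146, -0.0], [-0.146, 0.989, -0.0], [0.0, -0.0, -1.0]]
wrist_force: [-0.9, 0.9, -2.2]
gripper_width: 0.338
time_s: 13.6
tcp_pos: [0.5821, 0.1468, 0.1331]
ee_rot: [[-0.989, -0.146, 0.001], [-0.146, 0.989, 0.0], [-0.001, 0.0, -1.0]]
wrist_force: [0.0, -0.3, 1.6]
gripper_width: 0.343
```

```bash
python3 -m jog '[[0,0,0,0,0,0],[0,0,0,0,0,0],[0,0,0,0,0,0],[0,0,0,0,0,0],[0,0,0,0,0,0]]' 4.8
python3 -m jog '[[0,0,-0.7,0,0,0],[0,0,-1.5,0,0,0],[0,0,-2.5,0,0,0],[0,0,-3.5,0,0,0],[0,0,-4,0,0,0]]'
python3 -m jog '[[0,0,-2,0,0,0],[0,0,0,0,0,0],[0,0,0,0,0,0],[0,0,0,0,0,0],[0,0,0,0,0,0]]' 0
python3 - <<'E'
from h import *
from station import capture
import cv2
s=where()
f=capture("wrist");cv2.imwrite("pics/wrist11.png",f["frame"][:,:,::-1]); np.savez("w11.npz",fx=f["fx"],cx=f["cx"],cy=f["cy"],M=f["world_to_cam"])
f=capture("scene")["frame"][:,:,::-1]
cv2.imwrite("pics/scene11.png",cv2.resize(f[200:320,280:420],None,fx=5,fy=5,interpolation=2))
f=capture("side")["frame"][:,:,::-1]
cv2.imwrite("pics/side11.png",cv2.resize(f[170:280,280:400],None,fx=5,fy=5,interpolation=2))
E
```

```text
time_s: 14.02
tcp_pos: [0.5819, 0.1467, 0.1325]
ee_rot: [[-0.989, -0.146, -0.0], [-0.146, 0.989, 0.0], [0.0, 0.0, -1.0]]
wrist_force: [-0.2, 0.1, -0.5]
gripper_width: 0.539
time_s: 14.43
tcp_pos: [0.5808, 0.1462, 0.2547]
ee_rot: [[-0.989, -0.146, -0.004], [-0.146, 0.989, -0.002], [0.004, -0.001, -1.0]]
wrist_force: [2.0, 1.4, -0.9]
gripper_width: 0.555
time_s: 14.85
tcp_pos: [0.5811, 0.1464, 0.273]
ee_rot: [[-0.989, -0.146, -0.003], [-0.146, 0.989, -0.001], [0.003, -0.001, -1.0]]
wrist_force: [0.1, 0.1, -0.1]
gripper_width: 0.261
t 14.85 tcp [0.5811 0.1464 0.273 ] store [ -0.6   1.1 273. ] F [ 0.1  0.1 -0.1] w 0.261
```

View pics/wrist11.png

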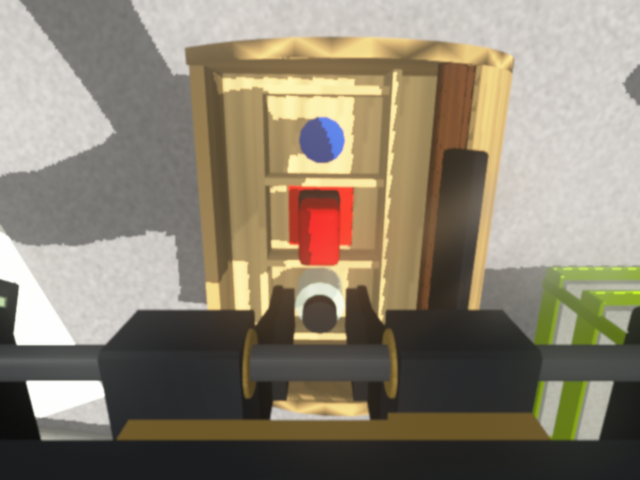

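View pics/scene11.png

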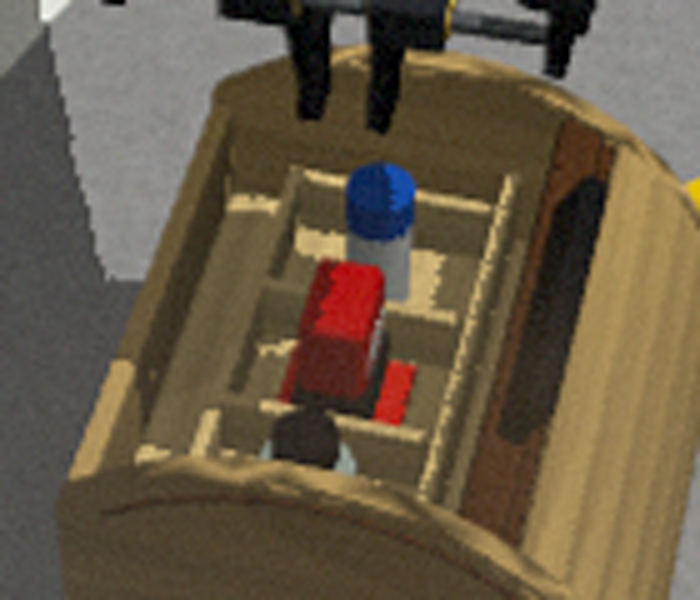

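View pics/side11.png

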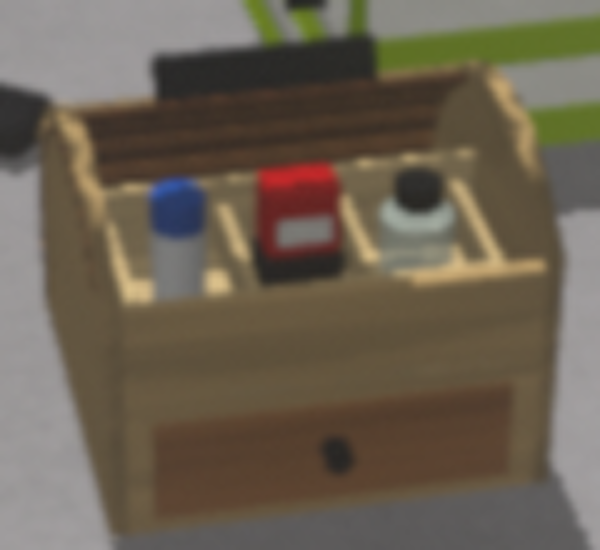

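Run:
```python
from h import *
import cv2
z=np.load("w11.npz"); cal=(float(z["fx"]),float(z["fx"]),float(z["cx"]),float(z["cy"]),z["M"][:3])
f=cv2.imread("pics/wrist11.png")[170:290,260:380]; g=cv2.resize(f,None,fx=5,fy=5,interpolation=cv2.INTER_CUBIC)
P=[S((sx*15,sy*22,163),(.5827,.1467,1.7124))[0] for sx,sy in [(1,1),(1,-1),(-1,-1),(-1,1)]]
q=((proj("w",P,cal)-[260,170])*5).round().astype(int); print(q.tolist())
cv2.polylines(g,[q.reshape(-1,1,2)],True,(0,255,0),1); cv2.imwrite("pics/w11c.png",g)
# rib & rail expected fully open
pts=[S((15+r*np.sin(.524)-6*.866*1,y,55+r*np.cos(.524)+3),POSE)[0] for r in(134,161) for y in(65,-65)]
print(proj("w",pts,cal).round())
```

```text
[[404, 195], [398, 491], [192, 490], [188, 194]]
[[441. 146.]
 [425. 328.]
 [476. 149.]
 [453. 346.]]
```

View pics/w11c.png

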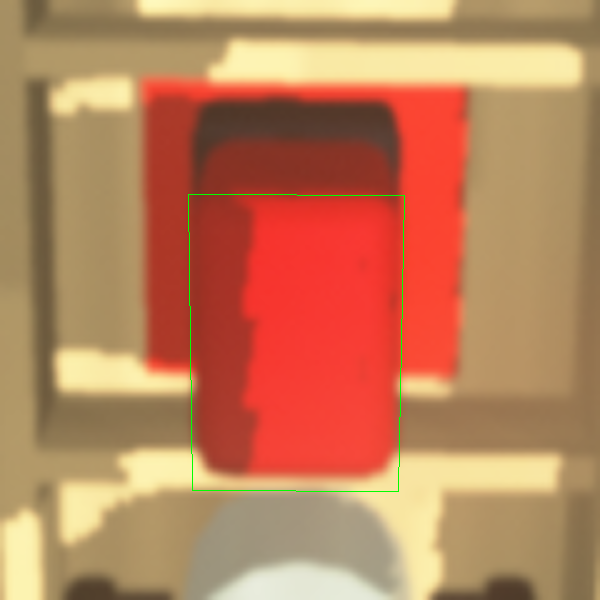

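```bash
python3 -m jog '[[0,3.4,0,0,0,0],[0,3.4,0,0,0,0],[0,3.4,0,0,0,0],[0,3.4,0,0,0,0],[0,3.4,0,0,0,0]]' 0
python3 -m jog '[[0,0,0,7,0,0],[0,0,0,7,0,0],[0,0,0,7,0,0],[0,0,0,7,0,0],[0,0,0,7,0,0]]'
python3 -m jog '[[0,0,0,7,0,0],[0,0,0,0,0,0],[0,0,0,0,0,0],[0,0,0,0,0,0],[0,0,0,0,0,0]]'
python3 - <<'E'
from h import *
s=where(); print(s["joints"].round(1)); R=s["ee_rot"]; a=POSE[2]
Rs=np.array([[np.cos(a),np.sin(a),0],[-np.sin(a),np.cos(a),0],[0,0,1]])@R; print(Rs.round(3))
th=np.radians(42)
for r in (230,170,146): print(r,T((15+r*np.sin(th),0,55+r*np.cos(th))))
E
```

```text
time_s: 15.42
tcp_pos: [0.5565, 0.3162, 0.2739]
ee_rot: [[-0.989, -0.146, -0.001], [-0.146, 0.989, -0.001], [0.001, -0.001, -1.0]]
wrist_force: [0.7, 0.1, 0.1]
gripper_width: 0.006
time_s: 15.83
tcp_pos: [0.5571, 0.3157, 0.2749]
ee_rot: [[-0.989, -0.119, 0.086], [-0.147, 0.807, -0.572], [-0.001, -0.578, -0.816]]
wrist_force: [-0.3, -0.3, -1.5]
gripper_width: 0.009
time_s: 16.25
tcp_pos: [0.5575, 0.3144, 0.2759]
ee_rot: [[-0.989, -0.107, 0.098], [-0.145, 0.737, -0.66], [-0.002, -0.667, -0.745]]
wrist_force: [0.5, -0.2, -0.4]
gripper_width: 0.006
t 16.25 tcp [0.5575 0.3144 0.2759] store [169.1   0.4 275.9] F [ 0.5 -0.2 -0.4] w 0.006
[  55.5   33.9    7.1   27.2  -95.7 -142.5]
[[-0.002  0.745 -0.667]
 [ 1.     0.    -0.003]
 [-0.002 -0.667 -0.745]]
230 [-0.03  3.32  3.73]
170 [-0.01  3.3   9.73]
146 [-1.000e-02  3.290e+00  1.213e+01]
```

```bash
python3 -m jog '[[0,1.7,0.5,0,0,0],[0,1.6,1.5,0,0,0],[0,0,2.5,0,0,0],[0,0,2.8,0,0,0],[0,0,2.4,0,0,0]]'
python3 -m jog '[[0,0,0,0,0,0],[0,0,0,0,0,0],[0,0,0,0,0,0],[0,0,0,0,0,0],[0,0,0,0,0,0]]'
python3 - <<'E'
from h import *
from station import capture
import cv2
s=where(); th=np.radians(42)
for r in (170,146): print(r,T((15+r*np.sin(th),0,55+r*np.cos(th))))
f=capture("wrist");cv2.imwrite("pics/wrist12.png",f["frame"][:,:,::-1])
f=capture("scene")["frame"][:,:,::-1]
cv2.imwrite("pics/scene12.png",cv2.resize(f[150:320,280:450],None,fx=3.5,fy=3.5,interpolation=2))
f=capture("side")["frame"][:,:,::-1]
cv2.imwrite("pics/side12.png",cv2.resize(f[120:270,270:420],None,fx=4,fy=4,interpolation=2))
E
```

```text
time_s: 16.67
tcp_pos: [0.5627, 0.274, 0.1792]
ee_rot: [[-0.989, -0.108, 0.097], [-0.145, 0.737, -0.661], [-0.0, -0.668, -0.744]]
wrist_force: [0.0, -0.2, -0.2]
gripper_width: 0.004
time_s: 17.08
tcp_pos: [0.5633, 0.2762, 0.1815]
ee_rot: [[-0.989, -0.108, 0.1], [-0.147, 0.737, -0.66], [-0.002, -0.668, -0.745]]
wrist_force: [0.1, 0.3, -0.8]
gripper_width: 0.003
t 17.0833 tcp [0.5633 0.2762 0.1815] store [1.304e+02 1.000e-01 1.815e+02] F [ 0.1  0.3 -0.8] w 0.003
170 [-0.01 -0.11  0.12]
146 [ 0.   -0.12  2.52]
```

View pics/scene12.png

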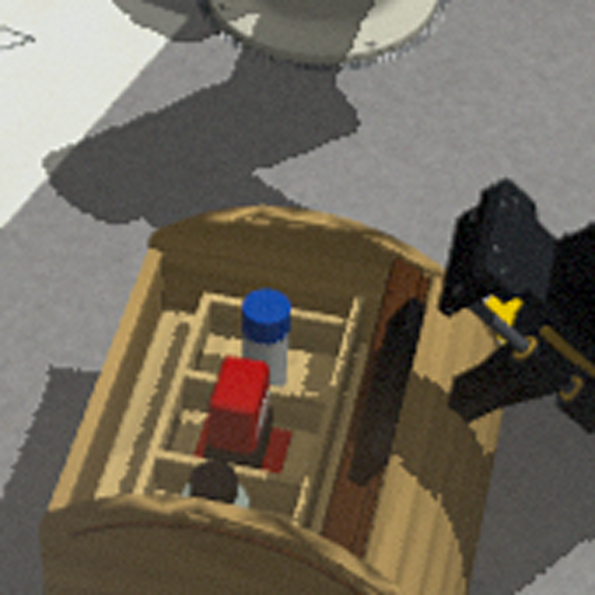

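View pics/side12.png

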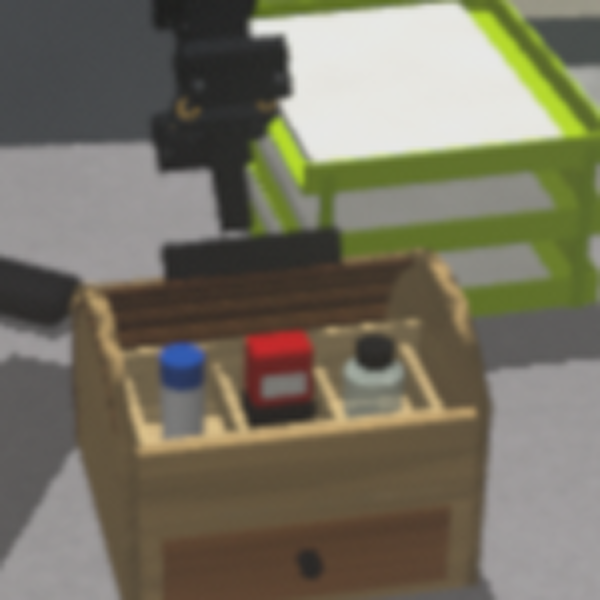

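View pics/wrist12.png

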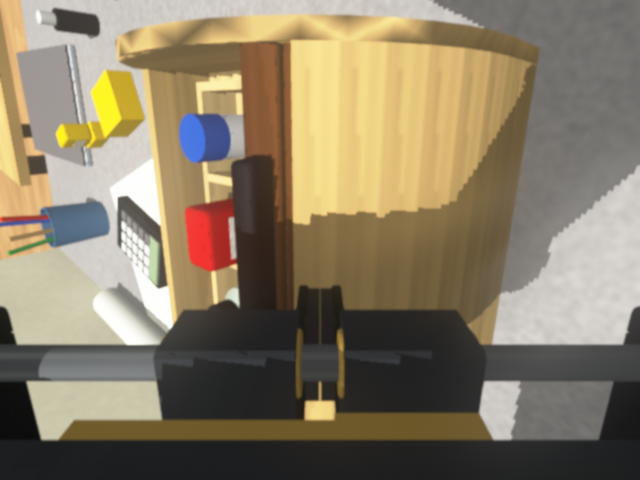

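```bash
python3 -m jog '[[0,0,0.8,0,0,0],[0,0,0.8,0,0,0],[0,0,0.7,0,0,0],[0,0,0,0,0,0],[0,0,0,0,0,0]]'
cat >> h.py <<'E'
def pol():
    s=where(); a=POSE[2]; d=s["tcp_pos"][:2]-np.array(POSE[:2]); x=1000*(np.cos(a)*d[0]+np.sin(a)*d[1])-15; z=1000*s["tcp_pos"][2]-55
    R=s["ee_rot"]; zs=np.array([np.cos(a),np.sin(a),0])@R[:,2]
    print("r",np.hypot(x,z).round(1),"theta",np.degrees(np.arctan2(x,z)).round(1),"tool lean",np.degrees(np.arctan2(-zs,-R[2,2])).round(1))
E
python3 -c "
from h import *;pol()"
```

```text
time_s: 17.65
tcp_pos: [0.5651, 0.2589, 0.1628]
ee_rot: [[-0.989, -0.109, 0.097], [-0.145, 0.734, -0.663], [0.001, -0.67, -0.742]]
wrist_force: [0.5, 1.2, 0.8]
gripper_width: 0.002
t 17.65 tcp [0.5651 0.2589 0.1628] store [113.    0.8 162.8] F [0.5 1.2 0.8] w 0.002
r 145.7 theta 42.3 tool lean 42.1
```

```bash
python3 -m jog '[[0,-0.8,0.02,-3,0,0],[0,-0.8,0.02,-3,0,0],[0,-0.8,0.02,-3,0,0],[0,-0.8,0.02,-3,0,0],[0,-0.8,0.02,-3,0,0]]'
python3 -c "
from h import *;pol()"
```

```text
time_s: 18.07
tcp_pos: [0.5697, 0.2283, 0.1853]
ee_rot: [[-0.989, -0.131, 0.066], [-0.147, 0.884, -0.444], [-0.0, -0.449, -0.893]]
wrist_force: [-1.1, 2.7, -3.4]
gripper_width: 0.005
t 18.0667 tcp [0.5697 0.2283 0.1853] store [ 82.1   0.6 185.3] F [-1.1  2.7 -3.4] w 0.005
r 146.6 theta 27.2 tool lean 26.7
```

```bash
python3 -m jog '[[0,-1,0.03,-4,0,0],[0,-1,0.03,-4,0,0],[0,-1,0.04,-4,0,0],[0,-1,0.04,-4,0,0],[0,-1,0.04,-4,0,0]]'
python3 -c "
from h import *;pol()"
```

```text
time_s: 18.48
tcp_pos: [0.5765, 0.1811, 0.2008]
ee_rot: [[-0.989, -0.146, 0.018], [-0.147, 0.982, -0.115], [-0.001, -0.116, -0.993]]
wrist_force: [-2.2, 3.1, -0.7]
gripper_width: 0.007
t 18.4833 tcp [0.5765 0.1811 0.2008] store [ 34.4   0.6 200.8] F [-2.2  3.1 -0.7] w 0.007
r 147.1 theta 7.6 tool lean 6.7
```

```bash
python3 -m jog '[[0,-1,0.04,-4,0,0],[0,-1,0.04,-4,0,0],[0,-1,0.04,-4,0,0],[0,-1,0.04,-4,0,0],[0,-1,0.04,-4,0,0]]'
python3 - <<'E'
from h import *
from station import capture
import cv2
pol()
f=capture("side")["frame"][:,:,::-1]
cv2.imwrite("pics/side13.png",cv2.resize(f[120:270,270:420],None,fx=4,fy=4,interpolation=2))
f=capture("scene")["frame"][:,:,::-1]
cv2.imwrite("pics/scene13.png",cv2.resize(f[150:320,280:450],None,fx=3.5,fy=3.5,interpolation=2))
E
```

```text
time_s: 18.9
tcp_pos: [0.5838, 0.1318, 0.1987]
ee_rot: [[-0.989, -0.144, -0.033], [-0.147, 0.963, 0.228], [-0.001, 0.23, -0.973]]
wrist_force: [-1.2, 2.4, 0.9]
gripper_width: 0.008
t 18.9 tcp [0.5838 0.1318 0.1987] store [-15.4   0.5 198.7] F [-1.2  2.4  0.9] w 0.008
r 146.9 theta -12.0 tool lean -13.3
```

View pics/side13.png

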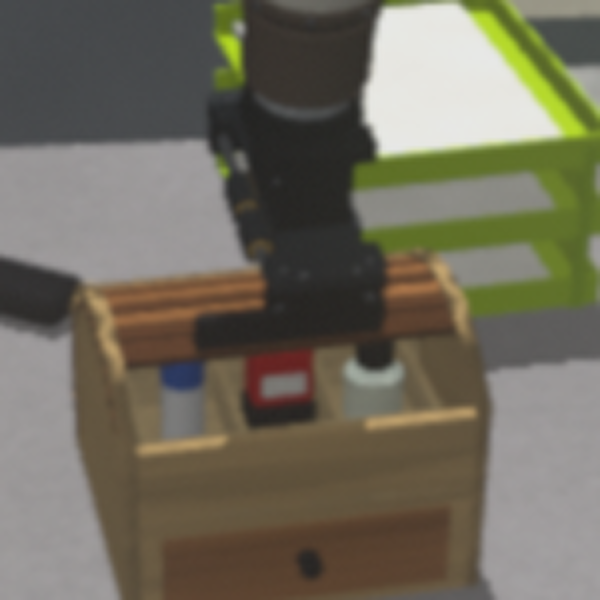

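View pics/scene13.png

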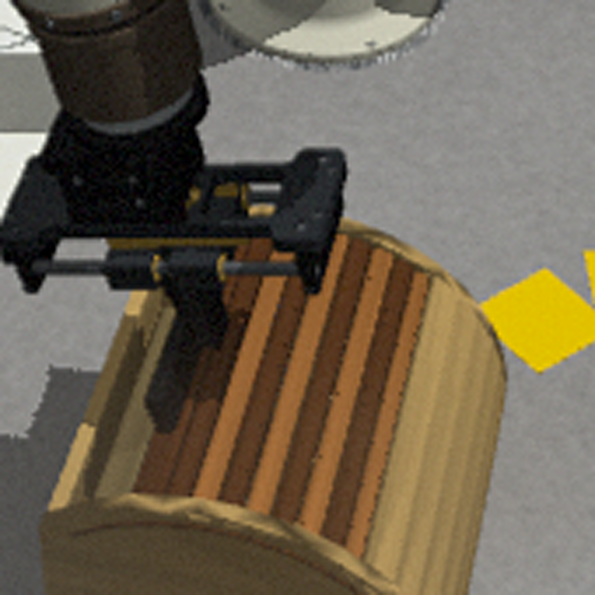

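```bash
python3 -m jog '[[0,-1,0.04,-4,0,0],[0,-1,0.04,-4,0,0],[0,-1,0.04,-4,0,0],[0,-0.8,0.02,-3,0,0],[0,-0.5,0.01,-2,0,0]]'
python3 -c "
from h import *;pol()"
python3 -m jog '[[0,-0.3,0.01,-1,0,0],[0,-0.3,0.01,-1,0,0],[0,-0.3,0.01,-1,0,0],[0,-0.2,0,0,0,0],[0,0,0,0,0,0]]'
python3 -c "
from h import *;pol()"
```

```text
time_s: 19.42
tcp_pos: [0.5903, 0.0912, 0.182]
ee_rot: [[-0.989, -0.126, -0.073], [-0.146, 0.856, 0.496], [0.0, 0.501, -0.865]]
wrist_force: [-0.9, 0.6, 2.0]
gripper_width: 0.006
t 19.4167 tcp [0.5903 0.0912 0.182 ] store [-5.66e+01 -1.00e-01  1.82e+02] F [-0.9  0.6  2. ] w 0.006
r 145.8 theta -29.4 tool lean -30.1
time_s: 19.83
tcp_pos: [0.5914, 0.0823, 0.1754]
ee_rot: [[-0.989, -0.123, -0.08], [-0.146, 0.83, 0.538], [0.0, 0.544, -0.839]]
wrist_force: [-0.1, -0.2, -0.2]
gripper_width: 0.001
t 19.8333 tcp [0.5914 0.0823 0.1754] store [-65.5  -0.  175.4] F [-0.1 -0.2 -0.2] w 0.001
r 144.8 theta -33.8 tool lean -33.0
```

```bash
python3 -m jog '[[0,-0.2,0,0,0,0],[0,-0.2,0,0,0,0],[0,-0.2,0,0,0,0],[0,0,0,0,0,0],[0,0,0,0,0,0]]'
python3 - <<'E'
from h import *
from station import capture
import cv2
pol()
f=capture("side")["frame"][:,:,::-1]
cv2.imwrite("pics/side14.png",cv2.resize(f[120:270,270:420],None,fx=4,fy=4,interpolation=2))
f=capture("scene")["frame"][:,:,::-1]
cv2.imwrite("pics/scene14.png",cv2.resize(f[150:320,280:450],None,fx=3.5,fy=3.5,interpolation=2))
E
```

```text
time_s: 20.25
tcp_pos: [0.5919, 0.0775, 0.1722]
ee_rot: [[-0.989, -0.122, -0.08], [-0.146, 0.83, 0.539], [0.001, 0.545, -0.839]]
wrist_force: [-0.8, 1.4, 0.1]
gripper_width: 0.006
t 20.25 tcp [0.5919 0.0775 0.1722] store [-7.030e+01  1.000e-01  1.722e+02] F [-0.8  1.4  0.1] w 0.006
r 145.0 theta -36.0 tool lean -33.0
```

View pics/side14.png

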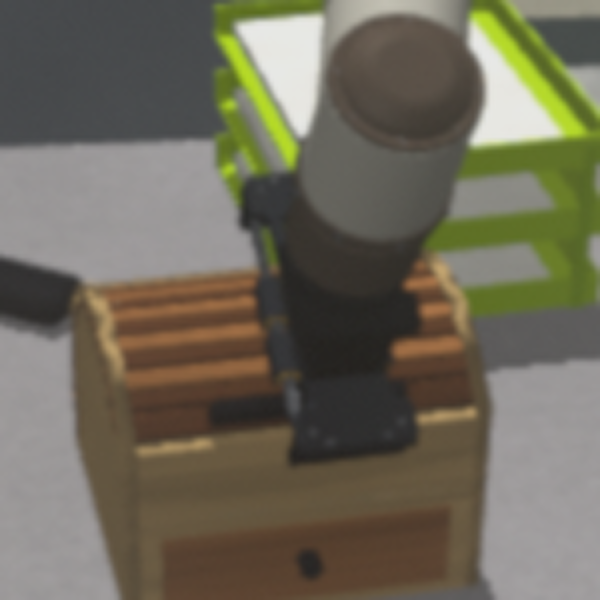

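View pics/scene14.png

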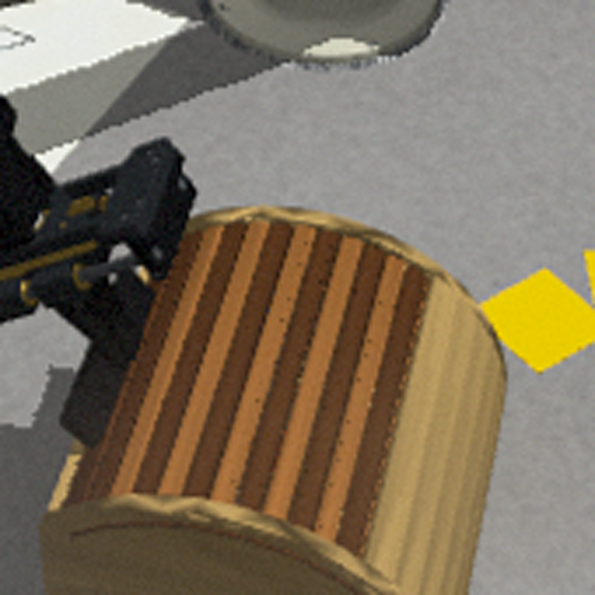

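```bash
python3 -m jog '[[0,-0.2,0.01,-1,0,0],[0,-0.2,0.01,-1,0,0],[0,-0.1,0,0,0,0],[0,0,0,0,0,0],[0,0,0,0,0,0]]'
python3 -c "
from h import *;pol()"
```

```text
time_s: 20.77
tcp_pos: [0.5922, 0.0767, 0.1723]
ee_rot: [[-0.989, -0.122, -0.085], [-0.148, 0.806, 0.574], [-0.001, 0.58, -0.815]]
wrist_force: [-2.0, 9.5, 9.3]
gripper_width: 0.004
t 20.7667 tcp [0.5922 0.0767 0.1723] store [-71.2  -0.  172.3] F [-2.   9.5  9.3] w 0.004
r 145.6 theta -36.3 tool lean -35.4
```

```bash
python3 -m jog '[[0,-0.1,0,0,0,0],[0,-0.1,0,0,0,0],[0,0,0,0,0,0],[0,0,0,0,0,0],[0,0,0,0,0,0]]'
python3 -m jog '[[0,0.3,-0.1,0,0,0],[0,0.5,-0.3,0,0,0],[0,0.3,-1.5,0,0,0],[0,0,-3,0,0,0],[0,0,-4,0,0,0]]'
python3 -m jog '[[0,0,-4,0,0,0],[0,0,-4,0,0,0],[0,1,-3,7,0,0],[0,2,0,7,0,0],[0,3,0,7,0,0]]'
python3 -m jog '[[0,3.5,0,7,0,0],[0,4,0,7,0,0],[0,4,0,0,0,0],[0,4,0,0,0,0],[0,0,0,0,0,0]]'
python3 - <<'E'
from h import *
from station import capture
import cv2
pol()
f=capture("side")["frame"][:,:,::-1]; cv2.imwrite("pics/side15f.png",f)
cv2.imwrite("pics/side15.png",cv2.resize(f[170:280,280:400],None,fx=5,fy=5,interpolation=2))
f=capture("scene")["frame"][:,:,::-1]; cv2.imwrite("pics/scene15f.png",f)
cv2.imwrite("pics/scene15.png",cv2.resize(f[150:320,280:450],None,fx=3.5,fy=3.5,interpolation=2))
E
```

```text
time_s: 21.18
tcp_pos: [0.5922, 0.0766, 0.1723]
ee_rot: [[-0.989, -0.123, -0.085], [-0.15, 0.804, 0.575], [-0.002, 0.582, -0.813]]
wrist_force: [-4.8, 12.0, 12.9]
gripper_width: 0.004
time_s: 21.6
tcp_pos: [0.5976, 0.0299, 0.2459]
ee_rot: [[-0.989, -0.117, -0.09], [-0.147, 0.81, 0.567], [0.006, 0.574, -0.819]]
wrist_force: [0.8, 0.6, -0.2]
gripper_width: 0.007
time_s: 22.02
tcp_pos: [0.6024, 0.0162, 0.3659]
ee_rot: [[-0.99, -0.135, -0.027], [-0.138, 0.963, 0.233], [-0.005, 0.234, -0.972]]
wrist_force: [1.6, 1.6, -1.3]
gripper_width: 0.009
time_s: 22.43
tcp_pos: [0.5769, 0.1787, 0.3759]
ee_rot: [[-0.988, -0.153, -0.001], [-0.153, 0.988, 0.0], [0.001, 0.0, -1.0]]
wrist_force: [0.6, -1.1, -0.2]
gripper_width: 0.008
t 22.4333 tcp [0.5769 0.1787 0.3759] store [ 32.    0.5 375.9] F [ 0.6 -1.1 -0.2] w 0.008
r 321.4 theta 3.0 tool lean -0.0
```

View pics/side15.png

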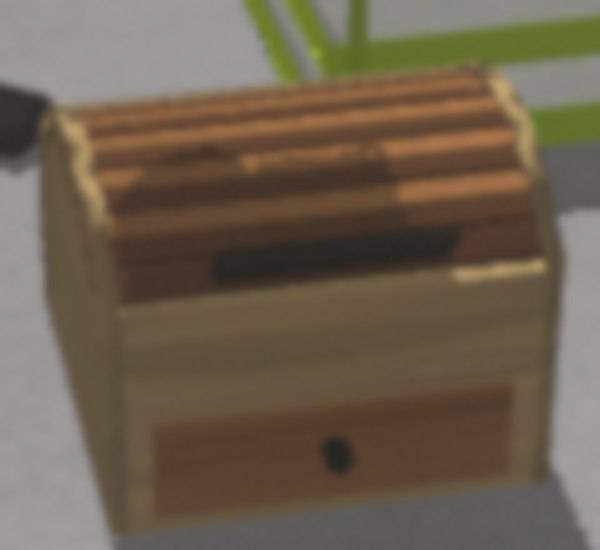

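View pics/scene15f.png

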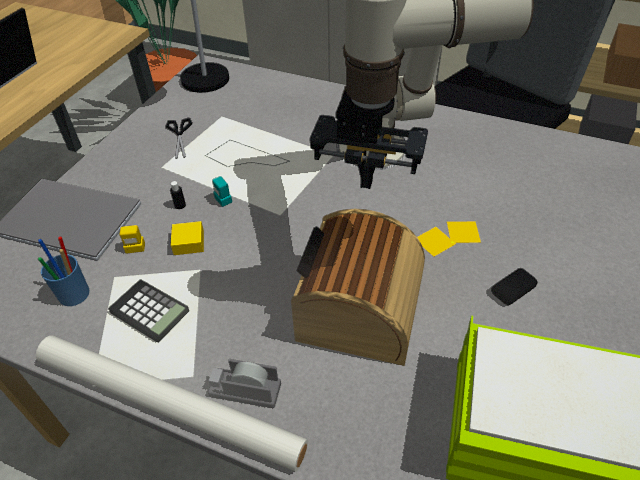

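```bash
python3 -m jog '[[0,0,0,0,0,0],[0,0,0,0,0,0],[0,0,0,0,0,0],[0,0,0,0,0,0],[0,0,0,0,0,0]]'
python3 - <<'E'
from station import finish_job
print(finish_job())
E
```

```text
time_s: 22.95
tcp_pos: [0.5783, 0.1719, 0.377]
ee_rot: [[-0.99, -0.144, 0.0], [-0.144, 0.99, -0.0], [-0.0, -0.0, -1.0]]
wrist_force: [0.1, 0.5, 0.1]
gripper_width: 0.004
the job is handed in; nothing more can be done
None
```

I opened the tambour door to its stop, stood the red and black stamp in the middle of the pad, released it, and rolled the door shut. The job was handed in at about 23 s with the arm clear of everything; no verdict was reported.

- **Start state:** the door was already ajar, at about 0.18 rad when I found it.
- **Stamp:** after release the wrist picture showed it upright, its centre within about 2 mm of the pad's centre. With the door shut it could not be seen again, so this was not rechecked.
- **Door:** at the shut end the push rose to about 18 N with no further movement. The rib's place in the side picture then matched fully shut within about 1 to 2 pixels.
- **Other things:** in the last scene picture the notes, dropper bottle, mouse and look-alikes appeared where they started, judged by eye. The ink bottle and glue stick appeared undisturbed in the pictures taken before the door shut.
- **Disagreements:**
  - The side and wrist cameras differed by about 5 mm on the stamp's starting place. I used the wrist reading, and the grasp confirmed it.
  - The open stop was felt about 5 mm earlier than I had calculated, though pictures showed the door fully open.

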